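# Unload a ground dowel from the latched slide fixture

### The arm

A 6-joint arm with a two-finger parallel gripper is mounted at the origin on the work surface. World frame = base frame: x ahead of the robot, y to its left, z up, the work surface at z = 0. Lengths are in m, angles in rad, forces in N, time in s.
With the tool pointing down it reaches from about 0.275 to 0.85 m from the base axis. Payload 19 kg.
Tool frame: the origin (TCP) lies between the finger pads; the fingertips stand 11 mm ahead of it and the grasp point (between the pads) lies 8 mm behind it; z points along the fingers, y is the direction in which the jaws open and shut (so a half turn about z gives the same grasp; the last joint's range is limited). The gripper opens to 85 mm and grips with 20 to 120 N. Pads are 22 mm wide; open, the fingers measure 114 mm over their backs; the gripper's body (76 mm by 85 mm) begins 54 mm behind the grasp point. The pads swing forward as they close: fully open they stand 13 mm farther back than shut.
Start: joints at [1.128, 0.15, 1.437, -0, 1.554, -0.134], TCP at [0.175, 0.548, 0.242] pointing down, gripper open.
Joint ranges: [-2.8, 2.8], [-0.68, 2.1], [0.12, 2.68], [-1.39, 4.53], [0.16, 2.79], [-2.81, 2.81]. Speed limits (rad/s): [1.89, 1.89, 2.22, 3.01, 3.01, 3.01].

### API

Orientations are given as a unit quaternion [x, y, z, w].
In Python, from bench import observe, read_camera, calibration, sign_off gives the robot as it stands.
- The arm moves only by the shell command python3 -m crank 'ROWS' [OPENING] [FORCE]. ROWS is JSON, a list that holds one entry, the list of rows, each a list of 4 numbers: the shift along the tool's x, y, z in cm, then the turn about the tool's z in degrees. In form: [[[x, y, z, twist], ...]]. A call has 1 to 10 rows; each row is the pose to reach, as a shift and turn from the pose commanded when the call began, along the tool's axes at that moment; what a row does not reach only later rows make up. A row lasts 1/8 s, in which the tool goes at most 62.5 mm and 10.7 degrees, less where a joint would pass 70% of its speed; a pose out of reach is approached as far as the arm can. A call with a gripper value outside its range is refused whole. OPENING is the opening, from -1 (shut) to 1 (fully open), set as the call begins (- or left out, the last holds). The fingers move at their own pace and stop on an object; FORCE is the grip in N (left out, the last holds). Time passes only in rows, so rows that repeat a pose let the fingers close. It gives the time, the measured TCP pose, the force and the opening at its end, in the units of the state.
- observe(): the state, without advancing time (a new reading comes with each control period).
- read_camera(name): name is "scene" or "top"; returns the picture (480x640x3 uint8, red, green, blue); there is no depth.
- calibration(name): a dict with "fovy" (degrees; the focal length in pixels is half the picture's height over the tangent of half this angle, whatever the lens; pixels are square), "cx", "cy" (the principal point, pixels), "R" (3x3) and "t" (3): a world point X has camera coordinates R X + t. Camera axes: x right, y down, z forward; pixel columns grow to the right and rows downward; lengths in m; the calibration is good to about 2 mm. A picture is of the moment at which its call begins. calibration takes no time and is no camera call.
- sign_off(): hands the job in, once; it reports no verdict.
The state is a dict: "t": time; "joint_pos": joint angles; "qd": joint speeds; "tau": joint torques, N m; "ee_pos": TCP position; "orientation": TCP orientation; "force": force on the tool from outside, world axes, zero at the start; "wrist_torque": the same for the moment, N m; "finger_gap": opening from 0.0 (shut) to 1.0 (fully open).
Only numpy, scipy, OpenCV 4.12 (cv2) and the standard library are available. Lean on these libraries where they do the work, as an engineer would, in place of code of your own. Each camera call takes 0.05 s, during which the arm holds its last target.

### The job

Take the thin yellow-handled pin punch from the wooden stand; with its tip press the green release button right down in its recess in the blue fixture and, keeping it pressed without letting it up on the way, push the aluminium slide fully out over the yellow catch pan. Then use the same punch to drive the steel dowel down through its bore so that it drops into the pan, and stand the punch back in the free hole of the stand. Leave the slide out and leave the red-handled punch and the other things on the bench where they are.

Things in the scene. Friction and masses are not known exactly. Their poses are not given: they have to be found in the camera images.
- fixture: Fixed blue dowel fixture, origin at the underside's middle; main block 112 long (its x), 92 wide, side rails 69.5 high; the slide lies between them on a floor 50 above the bench. Its -x end (towards the robot) carries a yellow catch pan 88 by 92, 36 high, walls and floor 3 thick, centred at x = -101. Unless the button is down, a hidden rack locks the slide every 20 mm.
- slide (a joint): Travel of the aluminium slide (118 by 50 by 16 mm, its top 66 mm above the bench), in m: 0 fully in and locked, 0.060 fully out at its end stop (it moves to the fixture's -x). About 4 N moves it once the button is held down. Past 0.057 the released button springs up and locks it out.
- release (a joint): How far the green button in the recess is pressed, in m: 0 up, 0.0065 at its hard stop. Its worn face lies some 6 to 9 mm below the mouth. The slide is freed only beyond 0.005, so press it right down. Its spring pushes back with 4 N at the start and 9 N at the bottom. The punch, pushed sideways against the recess wall, drives the slide.
- bore (a point): Centre of the mouth of the 16 mm through bore for the dowel, in the top of the slide, 66 mm above the bench; moves with the slide; axes as the fixture's. It is open below only when the slide is out, over the catch pan. The 9 mm release recess is in the same face on the slide's centre line, somewhere 39 to 51 mm to the +x side of this point: look or feel for it with the punch's tip.
- dowel_center (a point): Centre of the loose steel dowel, 14 mm diameter, 20 long, upright in the bore, its top 70 mm above the bench, its axis 1 mm to the fixture's -y side of the bore's centre. A sprung brass jaw holds it by friction (about 8 to 16 N to move it) until its top is pushed down to about 54 mm above the bench, 12 below the slide's top; then it falls into the pan.
- pin_handle (a point): Centre of the square yellow handle (16 by 16 mm, 56 high, sides along its x and y, z up) of the pin punch; it stands in the stand, handle 74 to 130 mm above the bench. Below the handle: a steel collar 26 mm in diameter, 4 thick, then a steel pin 6 mm in diameter, 60 long; the tip is 92 mm below this point. About 0.11 kg.
- pin_collar (a point): Centre of the underside of the pin punch's collar, 60 mm above its tip and 32 below the handle's centre; this face rests on the stand's top.
- fat_handle (a point): Centre of the handle of the red-handled punch, alike but with a pin 12 mm in diameter, too thick for the recess. Stands in the other hole of the stand; leave it there.
- stand: Fixed wooden punch stand, origin centred under it: 64 by 160 (its y) mm, top 70 above the bench, with two through holes of 16 mm diameter 84 mm apart.
- hole_a (a point): Centre of the mouth of the stand's hole at its -y end, 70 mm above the bench.
- hole_b (a point): Centre of the mouth of the stand's hole at its +y end, 70 mm above the bench.
- can: Spray can, 60 mm diameter, 170 high; origin under it. Bystander.
- brush: Brush lying on the bench, origin under it. Bystander.
- square: Red magnetic welding square, about 100 mm, 14 high, lying flat; origin under it. Bystander.
Mind the look-alikes: they are no part of the job. Leave any black, turquoise or white look-alike of the part that bears pin_handle alone.

How it is judged:
By the outcome, as a careful person would: the job done as asked, in the order asked, and still so for the second after the job is handed in, with the robot touching nothing.
It also fails if it takes over 61 s, if anything falls off the work surface, if the arm or the gripper's body presses on something with over 40 N, if the wrist force passes 120 N, or if a joint passes its speed limit or range.

## Working session

There is one attempt and no reset: what is moved stays moved. The work goes in short steps, Python scripts to look and compute and a shell command to move; the robot and the scene stay as the last step left them, time stands still between calls to the robot, and variables do not carry over. Pictures are saved under pics/ and viewed, and the job is handed in when it is done.

```bash
ls; mkdir -p pics; python3 - <<'E'
from bench import *
import cv2
print(observe())
for n in("scene","top"):
    im=read_camera(n); cv2.imwrite(f"pics/{n}0.png",im[:,:,::-1]); print(n,calibration(n))
E
```

```text
pics
{'t': 0.0, 'joint_pos': array([ 1.12798072e+00,  1.50962267e-01,  1.43800573e+00, -8.25421441e-06,
        1.55379333e+00, -1.33969047e-01]), 'qd': array([-0.00176098,  0.0009803 , -0.00244291, -0.00054909,  0.00132221,
       -0.00035838]), 'tau': array([ 6.90093875e-03, -7.13057041e+01, -5.70895171e+01,  4.40123067e-04,
        8.77456740e-03, -1.47963988e-04]), 'ee_pos': array([0.17468407, 0.54758721, 0.24170156]), 'orientation': array([ 1.53810171e-01,  9.88100243e-01, -5.61380796e-04, -1.62236569e-04]), 'force': array([-0.22400066, -0.23009018, -0.31643629]), 'wrist_torque': array([-0.01282555,  0.01709002,  0.00140894]), 'finger_gap': 1.0015444739912938}
scene {'fovy': 56.53395566504234, 'cx': 325.41649280381097, 'cy': 237.1390441612179, 'R': array([[-0.27295417,  0.96201621, -0.00456415],
       [ 0.75071684,  0.2100303 , -0.62634775],
       [-0.60159808, -0.17439061, -0.77953041]]), 't': array([ 0.2008146 , -0.35023438,  1.25120802])}
top {'fovy': 47.98678073259934, 'cx': 322.5374721091688, 'cy': 243.93927287971158, 'R': array([[ 0.01605338, -0.99967747, -0.01967877],
       [-0.99180196, -0.01342538, -0.12707725],
       [ 0.12677207,  0.02155746, -0.99169759]]), 't': array([-0.03561592,  0.56875007,  1.28369733])}
```

View pics/scene0.png

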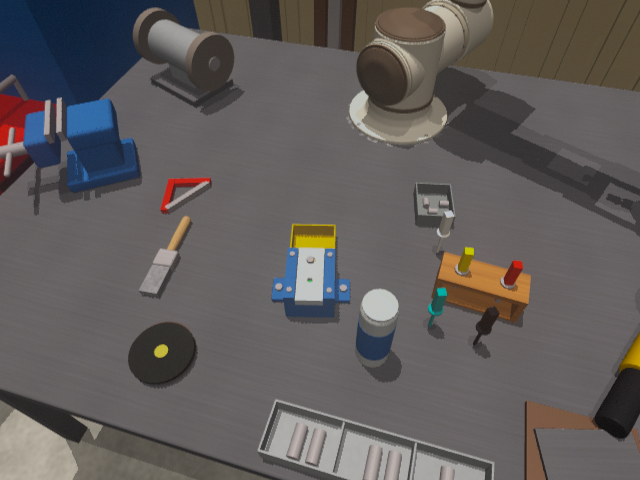

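View pics/top0.png

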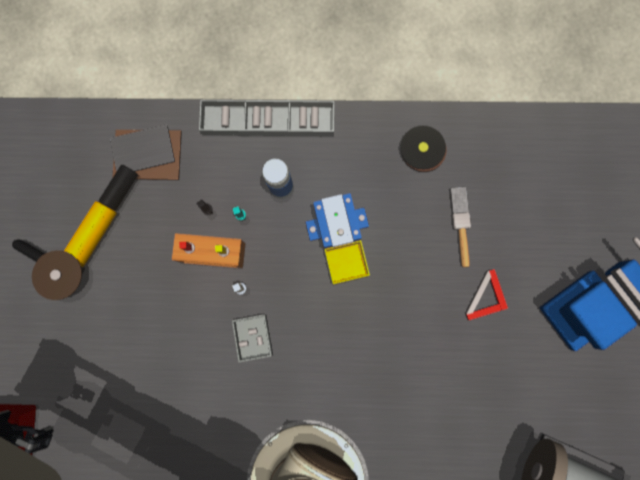

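Candidates for the pin punch are these, in top and scene pixels:
- yellow: top (219,249), scene (466,260)
- red: top (184,246), scene (514,272)
- white, turquoise and black: loose look-alikes beside the stand

The yellow one in the stand fits the description. I'll confirm it with enlarged crops.

```bash
cat > h.py <<'E'
import numpy as np, cv2
from bench import *
def K(n):
    c=calibration(n); f=240/np.tan(np.radians(c["fovy"]/2)); return f,c["cx"],c["cy"],np.array(c["R"]),np.array(c["t"])
def pix(n,u,v,z):
    f,cx,cy,R,t=K(n); d=R.T@np.array([(u-cx)/f,(v-cy)/f,1]); o=-R.T@t
    return o+d*(z-o[2])/d[2]
def proj(n,X):
    f,cx,cy,R,t=K(n); p=R@np.array(X)+t; return np.array([f*p[0]/p[2]+cx,f*p[1]/p[2]+cy])
def crop(n,u0,v0,u1,v1,s,out,im=None):
    im=read_camera(n) if im is None else im
    cv2.imwrite(out,cv2.resize(im[v0:v1,u0:u1,::-1],None,fx=s,fy=s,interpolation=cv2.INTER_CUBIC))
E
python3 - <<'E'
from h import *
a=cv2.imread("pics/scene0.png")[:,:,::-1];b=cv2.imread("pics/top0.png")[:,:,::-1]
A=lambda im,u,v:cv2.resize(im[v:v+75,u:u+100,::-1],None,fx=4,fy=4,interpolation=cv2.INTER_CUBIC)
r=np.vstack([np.hstack([A(a,430,235),A(b,160,215)]),np.hstack([A(a,263,220),A(b,295,190)])])
cv2.imwrite("pics/c1.png",r)
E
```

```text
(no output)
```

View pics/c1.png

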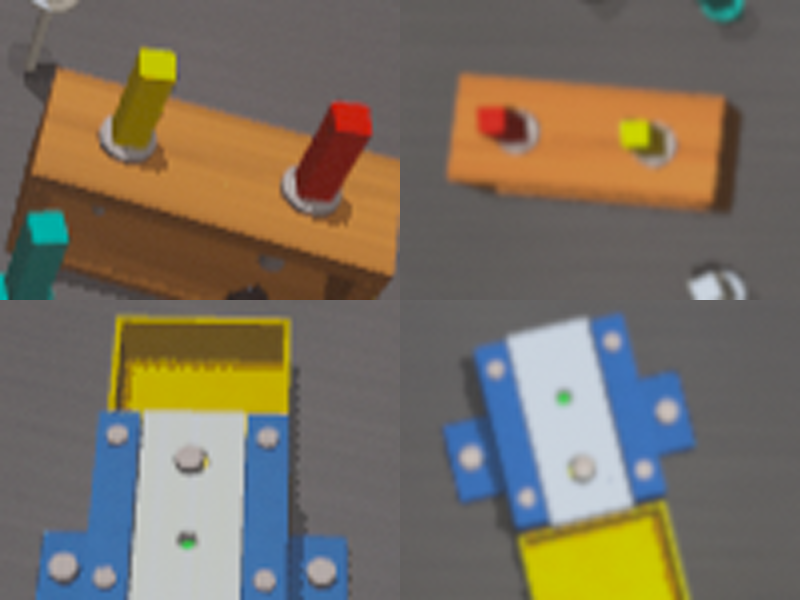

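The crop confirms the yellow punch: it stands in the stand with its square handle, at top (219,248) and scene (469,251). The crop also shows the fixture with the dowel and the green recess. Next I'll measure.

```bash
cat > m1.py <<'E'
from h import *
from scipy.optimize import least_squares
T=lambda u,v,ou,ov,cu,cv_:((u-cu)/4+ou-0.375,(v-cv_)/4+ov-0.375)
S1=lambda u,v:T(u,v,430,235,0,0); P1=lambda u,v:T(u,v,160,215,400,0)
S2=lambda u,v:T(u,v,263,220,0,300); P2=lambda u,v:T(u,v,295,190,400,300)
def tri(s,p):
    f=lambda X:np.r_[proj("scene",X)-s,proj("top",X)-p]
    r=least_squares(f,[.5,.1,.07]); return r.x,r.fun
a=cv2.imread("pics/scene0.png")[:,:,::-1].astype(int);b=cv2.imread("pics/top0.png")[:,:,::-1].astype(int)
for nm,s,p,z in [("pin top",S1(157,66),P1(635,133),.13),("fat top",S1(351,119),P1(491,121),.13),("recess",S2(187,541),P2(564,397),.060),("bore/dowel top",S2(190,458),P2(583,466),.07)]:
    print(nm,"scene",pix("scene",*s,z)[:2].round(4),"top",pix("top",*p,z)[:2].round(4),"tri",tri(s,p)[0].round(4))
obs=[("top",P2(475,345),(.056,.046,.0695)),("top",P2(622,315),(.056,-.046,.0695)),("top",P2(518,530),(-.056,.046,.0695)),("top",P2(664,493),(-.056,-.046,.0695)),
("scene",S2(105,412),(-.056,-.046,.0695)),("scene",S2(290,414),(-.056,.046,.0695)),("scene",S2(118,317),(-.145,-.046,.036)),("scene",S2(291,318),(-.145,.046,.036))]
def fx(q,x):
    c,s=np.cos(q[2]),np.sin(q[2]); return (q[0]+c*x[0]-s*x[1],q[1]+s*x[0]+c*x[1],x[2])
for cam in (("top",),("scene",),("top","scene")):
    o=[k for k in obs if k[0] in cam]
    r=least_squares(lambda q:np.concatenate([proj(n,fx(q,x))-np.array(p) for n,p,x in o]),[.6,0,0])
    print(cam,r.x.round(4),np.degrees(r.x[2]).round(2),r.fun.round(1))
E
python3 m1.py
```

```text
pin top scene [0.5491 0.2093] top [0.5449 0.2079] tri [0.5455 0.2097 0.1255]
fat top scene [0.5556 0.2914] top [0.5507 0.2907] tri [0.5514 0.2928 0.1248]
recess scene [ 0.6388 -0.0582] top [ 0.6399 -0.0582] tri [ 0.6396 -0.058   0.0613]
bore/dowel top scene [ 0.5997 -0.0684] top [ 0.5963 -0.0701] tri [ 0.5968 -0.0697  0.0657]
('top',) [ 0.624  -0.0617  0.2401] 13.76 [-0.2  0.7  0.3 -0.2 -0.6 -0.6  0.5  0.1]
('scene',) [ 0.6266 -0.0585  0.263 ] 15.07 [-0.6 -0.   0.6 -0.1 -0.   0.   0.1  0.1]
('top', 'scene') [ 0.6254 -0.0609  0.2461] 14.1 [-0.6  0.3 -0.2 -0.9 -0.8 -1.1  0.3 -0.6 -1.1 -1.1  0.  -0.6  0.3 -0.9
  0.3 -0.3]
```

```bash
cat >> h.py <<'E'
from scipy.spatial.transform import Rotation as Rn
def tool(dst,yawj=None,grasp=True):
    """cm rows from the present pose to put TCP at dst; yawj: wanted direction (deg, world) of tool y"""
    o=observe(); R=Rn.from_quat(o["orientation"]).as_matrix()
    d=R.T@(np.array(dst)-o["ee_pos"])*100
    y=np.degrees(np.arctan2(R[1,1],R[0,1]))
    print("t",round(o["t"],2),"tcp",o["ee_pos"].round(4),"F",o["force"].round(1),"gap",round(o["finger_gap"],3),"toolYdir",round(y,1),"tilt",R[:,2].round(4))
    print("shift cm",d.round(2),"twist",None if yawj is None else round(-((yawj-y+90)%180-90),1))
E
python3 - <<'E'
from m1 import *
print("can",pix("top",275,165,.17),pix("scene",379,306,.17))
for c in [(140,48),(176,51),(172,83),(138,78)]: print(pix("scene",*S1(*c),.13)[:2].round(4))
for c in [(621,122),(645,121),(650,143),(624,145)]: print(pix("top",*P1(*c),.13)[:2].round(4))
print("stand top corners",[pix("top",*P1(*c),.07)[:2].round(4) for c in [(460,74),(725,97),(714,208),(448,181)]])
tool((.547,.2086,.22),94)
for n,c in (("white",(240,287)),("turq",(239,213)),("black",(205,207))): print(n,pix("top",*c,.1)[:2])
E
```

```text
pin top scene [0.5491 0.2093] top [0.5449 0.2079] tri [0.5455 0.2097 0.1255]
fat top scene [0.5556 0.2914] top [0.5507 0.2907] tri [0.5514 0.2928 0.1248]
recess scene [ 0.6388 -0.0582] top [ 0.6399 -0.0582] tri [ 0.6396 -0.058   0.0613]
bore/dowel top scene [ 0.5997 -0.0684] top [ 0.5963 -0.0701] tri [ 0.5968 -0.0697  0.0657]
('top',) [ 0.624  -0.0617  0.2401] 13.76 [-0.2  0.7  0.3 -0.2 -0.6 -0.6  0.5  0.1]
('scene',) [ 0.6266 -0.0585  0.263 ] 15.07 [-0.6 -0.   0.6 -0.1 -0.   0.   0.1  0.1]
('top', 'scene') [ 0.6254 -0.0609  0.2461] 14.1 [-0.6  0.3 -0.2 -0.9 -0.8 -1.1  0.3 -0.6 -1.1 -1.1  0.  -0.6  0.3 -0.9
  0.3 -0.3]
can [0.72908781 0.07937629 0.17      ] [0.72332913 0.08083316 0.17      ]
[0.541  0.2013]
[0.5384 0.2167]
[0.5568 0.2163]
[0.558  0.2018]
[0.5511 0.2162]
[0.5519 0.2025]
[0.5393 0.1991]
[0.538  0.2139]
stand top corners [array([0.5862, 0.3279]), array([0.5744, 0.1678]), array([0.5078, 0.172 ]), array([0.5216, 0.3318])]
t 0.1 tcp [0.1747 0.5476 0.2418] F [-0.4  0.3  0.6] gap 0.999 toolYdir 72.3 tilt [-5.e-04 -1.e-03 -1.e+00]
shift cm [-45.77 -20.98   2.19] twist -21.7
white [0.45813416 0.16055731]
turq [0.63172142 0.16909538]
black [0.64509202 0.25005537]
```

```bash
python3 -m crank '[[[-5.1,-2.3,0,-2.4],[-10.2,-4.7,0,-4.8],[-15.3,-7,0,-7.2],[-20.4,-9.3,0,-9.6],[-25.5,-11.7,0,-12],[-30.6,-14,0,-14.4],[-35.7,-16.4,0,-16.8],[-40.7,-18.7,1,-19.2],[-45.8,-21,2,-21.7],[-45.8,-21,2,-21.7]]]' 0 100
python3 -c "
from h import *
tool((.547,.2086,.096),94)
a=read_camera('scene');b=read_camera('top')
r=np.hstack([cv2.resize(a[180:300,400:500,::-1],None,fx=4,fy=4,interpolation=2),cv2.resize(b[200:320,170:270,::-1],None,fx=4,fy=4,interpolation=2)])
cv2.imwrite('pics/g1.png',r)"
```

```text
t: 1.35
ee_pos: [0.5489, 0.2058, 0.2204]
orientation: [-0.033, 0.999, -0.001, -0.001]
force: [-0.7, -0.3, -0.9]
finger_gap: 0.499
t 1.35 tcp [0.5489 0.2058 0.2204] F [-0.7 -0.3 -0.9] gap 0.499 toolYdir 93.8 tilt [-0.0024 -0.0012 -1.    ]
shift cm [ 0.14  0.31 12.44] twist -0.2
```

View pics/g1.png

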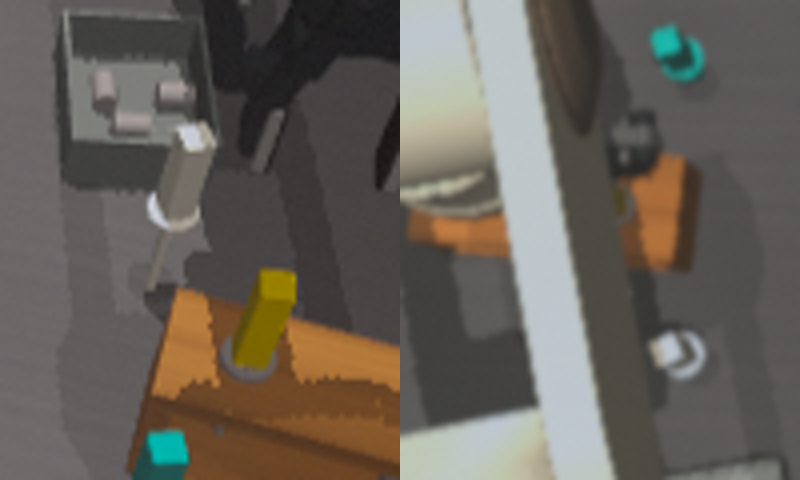

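The fingers are above and straddling the handle, with scene (469,250) in the shade between them. I'm going down.

```bash
python3 -m crank '[[[0.14,0.3,1,0],[0.14,0.3,3,0],[0.14,0.3,5,0],[0.14,0.3,7,0],[0.14,0.3,7,0]]]'
python3 -c "
from h import *
tool((.547,.2086,.096),94)
a=read_camera('scene')
cv2.imwrite('pics/g2.png',cv2.resize(a[180:320,400:540,::-1],None,fx=4,fy=4,interpolation=2))"
```

```text
t: 2.08
ee_pos: [0.5442, 0.2122, 0.1509]
orientation: [-0.036, 0.999, -0.0, -0.001]
force: [0.5, 0.7, -0.2]
finger_gap: 0.494
t 2.08 tcp [0.5442 0.2122 0.1509] F [ 0.5  0.7 -0.2] gap 0.494 toolYdir 94.1 tilt [-2.4e-03 -6.0e-04 -1.0e+00]
shift cm [-0.26 -0.38  5.49] twist 0.1
```

View pics/g2.png

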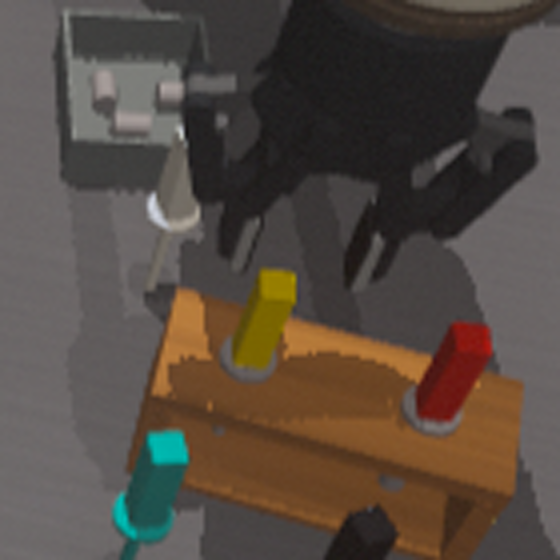

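```bash
python3 -c "
from h import *
print(proj('scene',(.5442,.2122,.140)),proj('scene',(.547,.2086,.14)))
print(pix('scene',400+235/4,180+268/4,.14),pix('scene',400+360/4,180+287/4,.14))
print(proj('scene',(.5442,.2122,.14)))"
```

```text
[472.21652627 245.85466574] [469.98659173 246.64004637]
[0.55306094 0.18987809 0.14      ] [0.54901138 0.24262969 0.14      ]
[472.21652627 245.85466574]
```

```bash
python3 -m crank '[[[-0.26,-0.38,0,0],[-0.26,-0.38,2,0],[-0.26,-0.38,4,0],[-0.26,-0.38,5.4,0],[-0.26,-0.38,5.4,0]]]'
python3 -c "
from h import *
tool((.547,.2086,.096),94)
a=read_camera('scene')
cv2.imwrite('pics/g3.png',cv2.resize(a[180:320,400:540,::-1],None,fx=4,fy=4,interpolation=2))"
```

```text
t: 2.75
ee_pos: [0.5483, 0.2077, 0.0979]
orientation: [-0.035, 0.999, -0.0, -0.001]
force: [0.8, 1.0, -0.1]
finger_gap: 0.502
t 2.75 tcp [0.5483 0.2077 0.0979] F [ 0.8  1.  -0.1] gap 0.502 toolYdir 94.0 tilt [-1.e-03 -3.e-04 -1.e+00]
shift cm [0.13 0.1  0.19] twist 0.0
```

View pics/g3.png

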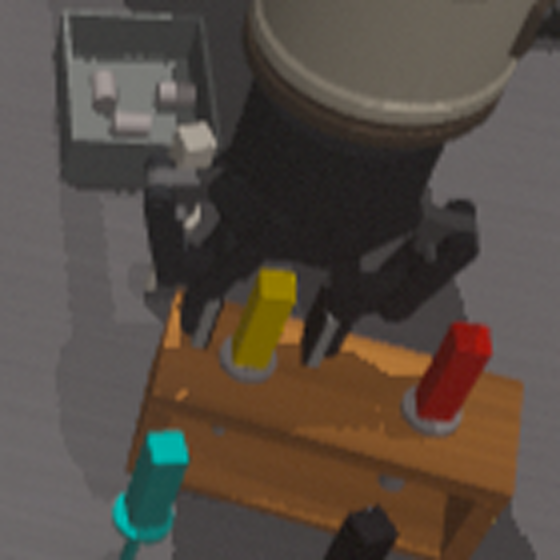

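Both fingers straddle the yellow handle, with the tips at crop (205,345) and (320,363). I'll shift 2 mm towards +x and close.

```bash
python3 -m crank '[[[-0.2,0,0,0],[-0.2,0,0,0],[-0.2,0,0,0],[-0.2,0,0,0],[-0.2,0,0,0],[-0.2,0,0,0]]]' -1 100
python3 -c "
from h import *
tool((.547,.2086,.096),94)
a=read_camera('scene')
cv2.imwrite('pics/g4.png',cv2.resize(a[180:320,400:540,::-1],None,fx=4,fy=4,interpolation=2))"
```

```text
t: 3.55
ee_pos: [0.5512, 0.208, 0.0993]
orientation: [-0.035, 0.999, 0.0, 0.001]
force: [2.0, -1.5, 6.2]
finger_gap: 0.172
t 3.55 tcp [0.5512 0.208  0.0993] F [ 2.  -1.5  6.2] gap 0.172 toolYdir 94.0 tilt [ 1.9e-03  2.0e-04 -1.0e+00]
shift cm [0.41 0.09 0.33] twist 0.0
```

View pics/g4.png

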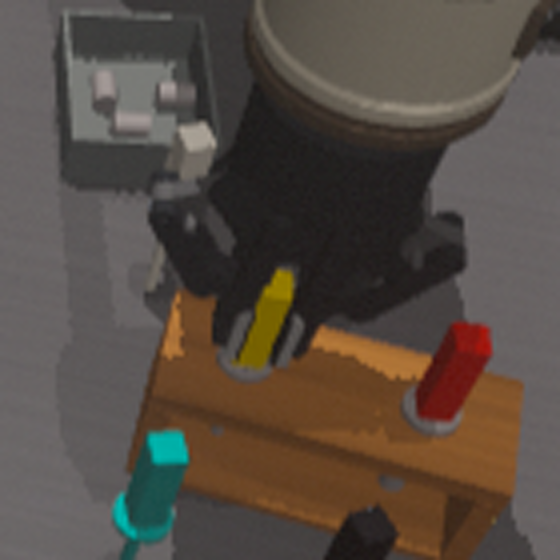

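The handle is gripped, with a gap reading of about 15 mm for the 16 mm handle. I'm lifting.

```bash
python3 -m crank '[[[0,0,-1,0],[0,0,-3,0],[0,0,-6,0],[0,0,-9,0],[0,0,-12,0],[0,0,-14,0],[0,0,-14,0]]]'
python3 -c "
from h import *
tool((.6396,-.058,.2),94)
a=read_camera('scene')
cv2.imwrite('pics/g5.png',cv2.resize(a[150:290,390:530,::-1],None,fx=4,fy=4,interpolation=2))"
```

```text
t: 4.47
ee_pos: [0.5509, 0.2081, 0.2401]
orientation: [-0.035, 0.999, 0.0, 0.001]
force: [1.2, 0.6, -1.1]
finger_gap: 0.167
t 4.47 tcp [0.5509 0.2081 0.2401] F [ 1.2  0.6 -1.1] gap 0.167 toolYdir 94.0 tilt [ 2.7e-03  6.0e-04 -1.0e+00]
shift cm [ -6.97 -27.16   4.02] twist 0.0
```

View pics/g5.png

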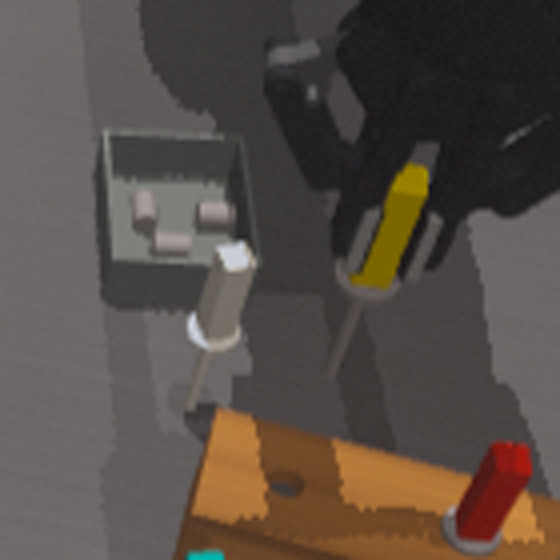

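```bash
python3 -c "
from h import *
print(pix('scene',390+331/4,150+375/4,.1508))
tool((.6396,-.058,.18),104.1)"
python3 -m crank '[[[-0.8,-3,0,-1],[-1.6,-6,0,-2],[-2.4,-9,0,-3],[-3.2,-12,0,-4],[-4,-15,0,-5],[-4.8,-18,0,-6],[-5.6,-21,0,-7],[-6.4,-24,1,-8.5],[-7,-27.2,3,-10.1],[-7,-27.2,4,-10.1]]]'
python3 -m crank '[[[0,0,1,0],[0,0,1,0],[0,0,1,0]]]'
python3 -c "
from h import *
tool((.6396,-.058,.18),104.1)
a=read_camera('scene');b=read_camera('top')
r=np.hstack([cv2.resize(a[180:330,263:363,::-1],None,fx=4,fy=4,interpolation=2),cv2.resize(b[150:300,290:390,::-1],None,fx=4,fy=4,interpolation=2)])
cv2.imwrite('pics/f1.png',r)"
```

```text
[0.54851955 0.21074944 0.1508    ]
t 4.53 tcp [0.5506 0.208  0.2386] F [-0.4 -0.6 -2.3] gap 0.17 toolYdir 94.0 tilt [ 8.e-04  1.e-04 -1.e+00]
shift cm [ -7.02 -27.15   5.87] twist -10.1
t: 5.78
ee_pos: [0.6389, -0.0603, 0.1955]
orientation: [-0.122, 0.993, 0.0, -0.002]
force: [0.5, 1.0, -1.1]
finger_gap: 0.171
t: 6.15
ee_pos: [0.6394, -0.0578, 0.1889]
orientation: [-0.123, 0.992, -0.0, 0.0]
force: [-0.4, 0.2, -1.1]
finger_gap: 0.173
t 6.15 tcp [ 0.6394 -0.0578  0.1889] F [-0.4  0.2 -1.1] gap 0.173 toolYdir 104.2 tilt [ 7.e-04 -2.e-04 -1.e+00]
shift cm [-0.01 -0.02  0.89] twist 0.1
```

View pics/f1.png

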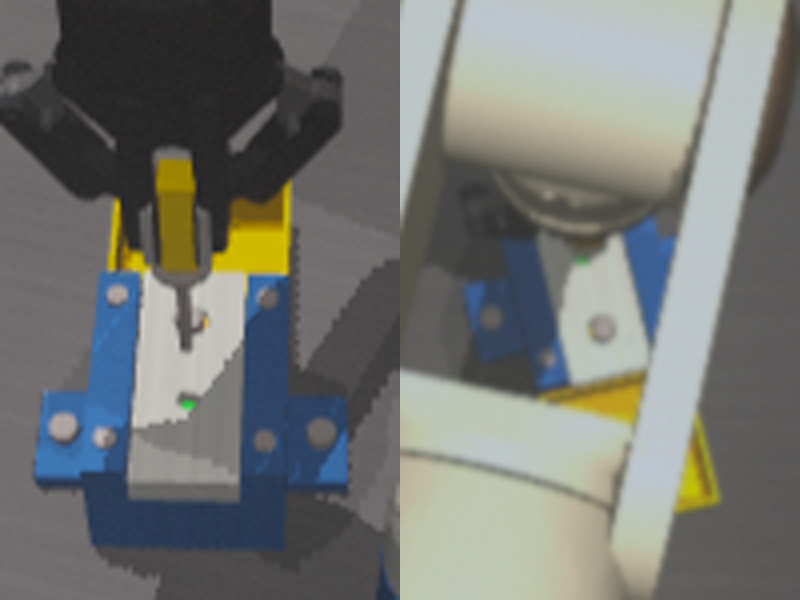

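```bash
python3 -c "
from h import *
print('tip scene',pix('scene',263+185/4-.4,180+350/4-.4,.0996))
a=cv2.imread('pics/scene0.png');b=cv2.imread('pics/top0.png');
r=np.hstack([cv2.resize(a[255:295,290:330],None,fx=10,fy=10,interpolation=0),cv2.resize(b[200:240,320:360],None,fx=10,fy=10,interpolation=0)])
cv2.imwrite('pics/f2.png',r)"
```

```text
tip scene [ 0.63748639 -0.05826957  0.0996    ]
```

View pics/f2.png

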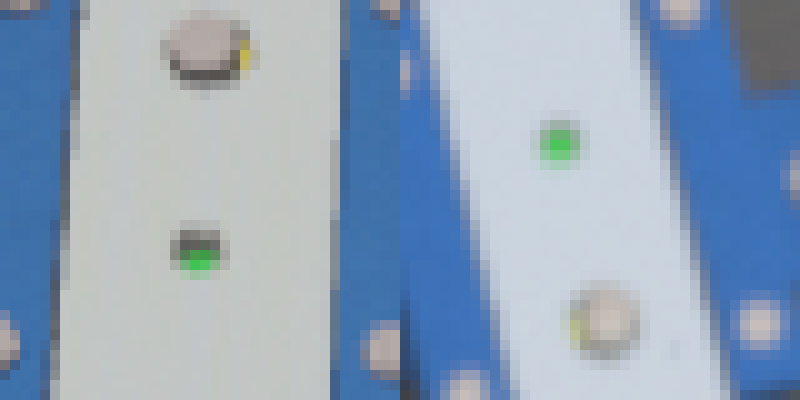

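```bash
python3 -c "
from h import *
print('recess scene',pix('scene',309.3,279.6,.066),'top',pix('top',335.4,213.9,.066))
print('dowel top scene', pix('scene',290+19.9-.5,255+4.1-.5,.07),'top',pix('top',320+20.5-.5,200+32-.5,.07))
print(pix('scene',309.4-.4,280.6-.4,.066))"
```

```text
recess scene [ 0.64195886 -0.05719645  0.066     ] top [ 0.63868155 -0.05764223  0.066     ]
dowel top scene [ 0.59890724 -0.0701347   0.07      ] top [ 0.5953836  -0.06917832  0.07      ]
[ 0.64336809 -0.05734053  0.066     ]
```

```bash
python3 -m crank '[[[-0.45,0,0.8,0],[-0.45,0,1.6,0],[-0.45,0,2.3,0],[-0.45,0,2.3,0],[-0.45,0,2.3,0]]]'
python3 -c "
from h import *
tool((.6396,-.058,.16),104.1)
a=read_camera('scene')
cv2.imwrite('pics/f3.png',cv2.resize(a[225:295,280:350,::-1],None,fx=8,fy=8,interpolation=0))"
```

```text
t: 6.88
ee_pos: [0.6438, -0.0575, 0.1655]
orientation: [-0.123, 0.992, -0.0, 0.0]
force: [-0.1, 0.2, -1.3]
finger_gap: 0.174
t 6.88 tcp [ 0.6438 -0.0575  0.1655] F [-0.1  0.2 -1.3] gap 0.174 toolYdir 104.1 tilt [ 2.e-04 -1.e-04 -1.e+00]
shift cm [0.42 0.05 0.55] twist 0.0
```

View pics/f3.png

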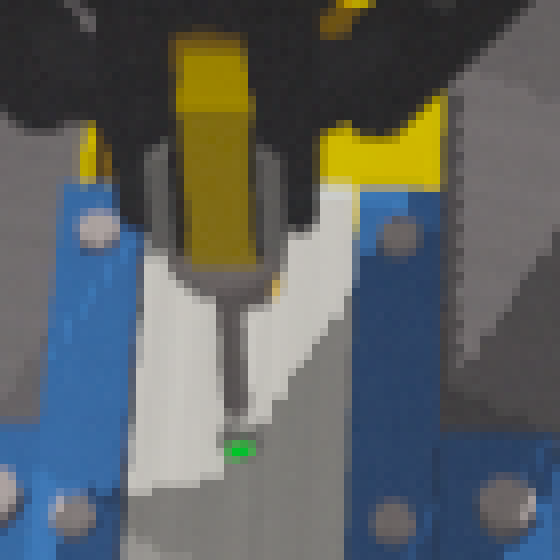

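```bash
python3 -c "
from h import *
a=pix('scene',308.5,275.1,.0762);b=pix('scene',309.3,279.6,.066)
d=b-a;yw=np.radians(14.1);x=np.array([np.cos(yw),np.sin(yw)]);y=np.array([-x[1],x[0]])
print(a,b,'fixture dx,dy mm',d[:2]@x*1e3,d[:2]@y*1e3)
print((pix('scene',290+19.9-.5,255+4.1-.5,.07)-b)[:2]@x,(pix('scene',290+19.9-.5,255+4.1-.5,.07)-b)[:2]@y)"
```

```text
[ 0.63929131 -0.05920301  0.0762    ] [ 0.64195886 -0.05719645  0.066     ] fixture dx,dy mm 3.0760139169066845 1.2962532036256929
-0.04490651842802353 -0.002060431107667368
```

```bash
python3 -m crank '[[[-0.3,0.13,0.2,0],[-0.3,0.13,0.7,0],[-0.3,0.13,0.7,0],[-0.3,0.13,0.7,0]]]'
python3 -c "
from h import *
tool((.6396,-.058,.16),104.1)
a=read_camera('scene')
cv2.imwrite('pics/f4.png',cv2.resize(a[255:295,290:330,::-1],None,fx=14,fy=14,interpolation=0))"
```

```text
t: 7.42
ee_pos: [0.6463, -0.0554, 0.1583]
orientation: [-0.123, 0.992, -0.0, -0.0]
force: [-0.1, -0.3, -0.1]
finger_gap: 0.172
t 7.42 tcp [ 0.6463 -0.0554  0.1583] F [-0.1 -0.3 -0.1] gap 0.172 toolYdir 104.1 tilt [-2.e-04 -1.e-04 -1.e+00]
shift cm [ 0.71 -0.09 -0.17] twist 0.0
```

View pics/f4.png

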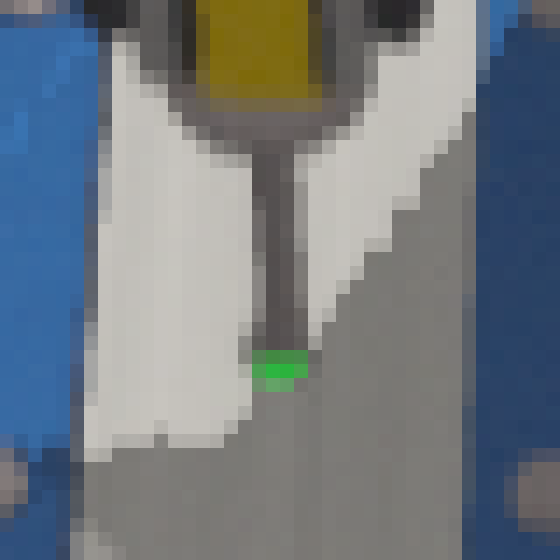

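```bash
python3 -c "
from h import *
a=pix('scene',309.6,278.3,.069);b=pix('scene',309.3,279.6,.066)
d=b-a;yw=np.radians(14.1);x=np.array([np.cos(yw),np.sin(yw)]);y=np.array([-x[1],x[0]])
print(d[:2]@x*1e3,d[:2]@y*1e3)"
```

```text
0.8948987609024115 -0.6038206720734398
```

```bash
python3 -m crank '[[[-0.08,-0.05,0,0],[-0.08,-0.05,0,0],[-0.08,-0.05,0.2,0],[-0.08,-0.05,0.4,0],[-0.08,-0.05,0.6,0],[-0.08,-0.05,0.6,0]]]'
python3 -c "
from h import *
tool((.6396,-.058,.16),104.1)
a=read_camera('scene')
cv2.imwrite('pics/f5.png',cv2.resize(a[255:295,290:330,::-1],None,fx=14,fy=14,interpolation=0))"
```

```text
t: 8.22
ee_pos: [0.647, -0.0558, 0.1519]
orientation: [-0.123, 0.992, -0.0, -0.0]
force: [-1.9, -0.6, -1.0]
finger_gap: 0.171
t 8.22 tcp [ 0.647  -0.0558  0.1519] F [-1.9 -0.6 -1. ] gap 0.171 toolYdir 104.1 tilt [-8.e-04 -1.e-04 -1.e+00]
shift cm [ 0.77 -0.04 -0.81] twist 0.0
```

View pics/f5.png

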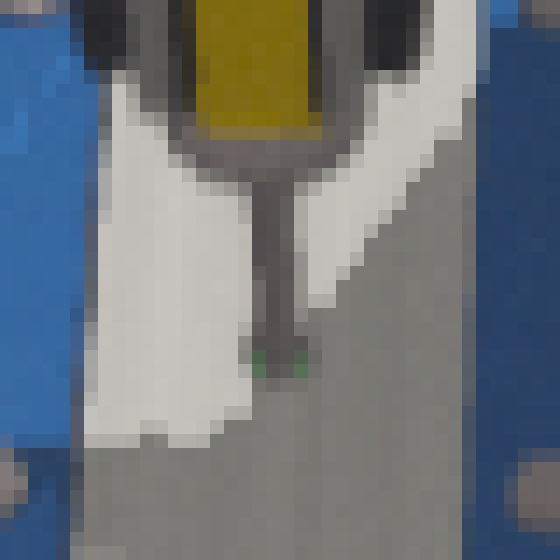

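The tip is inside the recess: its z is about 62.6 mm with almost no axial force, and green shows on both sides of the pin at crop (260,362) and (300,362). Now I'll press.

```bash
python3 -m crank '[[[0.04,0,0.2,0],[0.04,0,0.4,0],[0.04,0,0.6,0],[0.04,0,0.6,0]]]'
python3 -m crank '[[[0,0,0.2,0],[0,0,0.4,0],[0,0,0.4,0]]]'

```

```text
t: 8.78
ee_pos: [0.6469, -0.0558, 0.1464]
orientation: [-0.123, 0.992, -0.0, 0.0]
force: [-2.1, -1.1, 2.5]
finger_gap: 0.174
t: 9.15
ee_pos: [0.6469, -0.0558, 0.1426]
orientation: [-0.123, 0.992, -0.0, 0.0]
force: [-2.6, -1.1, 4.4]
finger_gap: 0.176
```

```bash
python3 -m crank '[[[0,0,0.2,0],[0,0,0.3,0],[0,0,0.3,0]]]'
python3 -m crank '[[[0,0,0.15,0],[0,0,0.2,0],[0,0,0.2,0]]]'

```

```text
t: 9.52
ee_pos: [0.6471, -0.0559, 0.1404]
orientation: [-0.123, 0.992, -0.0, 0.001]
force: [-3.1, -1.2, 12.6]
finger_gap: 0.17
t: 9.9
ee_pos: [0.6474, -0.0559, 0.1399]
orientation: [-0.123, 0.992, -0.001, 0.001]
force: [-7.4, 1.3, 26.4]
finger_gap: 0.169
```

The button is at its hard stop: 26 N, about 6.4 mm below first contact. I'm holding it down and pushing towards the fixture's -x.

```bash
python3 -m crank '[[[0.2,0,0,0],[0.4,0,0,0],[0.6,0,0,0],[0.8,0,0,0],[1.0,0,0,0],[1.2,0,0,0]]]'
python3 -c "
from h import *
tool((.6474,-.0559,.1399),104.1)"

```

```text
t: 10.65
ee_pos: [0.6371, -0.0584, 0.1402]
orientation: [-0.123, 0.992, -0.001, 0.003]
force: [4.5, 4.5, 21.7]
finger_gap: 0.172
t 10.65 tcp [ 0.6371 -0.0584  0.1402] F [ 4.5  4.5 21.7] gap 0.172 toolYdir 104.1 tilt [ 6.7e-03 -2.0e-04 -1.0e+00]
shift cm [-1.06 -0.    0.03] twist 0.0
```

```bash
python3 -m crank '[[[0.3,0,0,0],[0.6,0,0,0],[0.9,0,0,0],[1.2,0,0,0],[1.5,0,0,0],[1.8,0,0,0],[2.1,0,0,0]]]'
python3 -c "
from h import *
tool((.6474,-.0559,.1399),104.1)"

```

```text
t: 11.52
ee_pos: [0.6167, -0.0637, 0.1401]
orientation: [-0.123, 0.992, -0.001, 0.003]
force: [3.5, 2.6, 22.6]
finger_gap: 0.169
t 11.53 tcp [ 0.6167 -0.0637  0.1401] F [ 3.5  2.6 22.6] gap 0.169 toolYdir 104.1 tilt [ 6.6e-03 -4.0e-04 -1.0e+00]
shift cm [-3.16  0.01  0.04] twist 0.0
```

```bash
python3 -m crank '[[[0.3,0,0,0],[0.6,0,0,0],[0.9,0,0,0],[1.2,0,0,0],[1.5,0,0,0],[1.8,0,0,0],[2.1,0,0,0],[2.3,0,0,0],[2.5,0,0,0]]]'
python3 -c "
from h import *
tool((.6474,-.0559,.1399),104.1)"

```

```text
t: 12.65
ee_pos: [0.5925, -0.0699, 0.14]
orientation: [-0.123, 0.992, -0.001, 0.003]
force: [3.0, 1.9, 23.1]
finger_gap: 0.169
t 12.65 tcp [ 0.5925 -0.0699  0.14  ] F [ 3.   1.9 23.1] gap 0.169 toolYdir 104.1 tilt [ 6.4e-03 -6.0e-04 -1.0e+00]
shift cm [-5.67  0.01  0.05] twist 0.0
```

```bash
python3 -m crank '[[[0.2,0,0,0],[0.4,0,0,0],[0.6,0,0,0],[0.75,0,0,0]]]'
python3 -c "
from h import *
tool((.6474,-.0559,.1399),104.1)"

```

```text
t: 13.15
ee_pos: [0.5858, -0.0716, 0.1401]
orientation: [-0.123, 0.992, -0.001, 0.004]
force: [5.7, 4.0, 21.0]
finger_gap: 0.176
t 13.15 tcp [ 0.5858 -0.0716  0.1401] F [ 5.7  4.  21. ] gap 0.176 toolYdir 104.1 tilt [ 7.9e-03 -4.0e-04 -1.0e+00]
shift cm [-6.36  0.02  0.07] twist 0.0
```

```bash
python3 -m crank '[[[0.1,0,0,0],[0.2,0,0,0],[0.2,0,0,0]]]'
python3 -c "
from h import *
tool((.6474,-.0559,.1399),104.1)
a=read_camera('scene')
cv2.imwrite('pics/s1.png',cv2.resize(a[190:330,263:363,::-1],None,fx=4,fy=4,interpolation=2))"

```

```text
t: 13.52
ee_pos: [0.5836, -0.0721, 0.1401]
orientation: [-0.123, 0.992, -0.001, 0.004]
force: [4.7, 4.2, 21.4]
finger_gap: 0.176
t 13.53 tcp [ 0.5836 -0.0721  0.1401] F [ 4.7  4.2 21.4] gap 0.176 toolYdir 104.1 tilt [ 7.2e-03 -4.0e-04 -1.0e+00]
shift cm [-6.58  0.01  0.06] twist 0.0
```

View pics/s1.png

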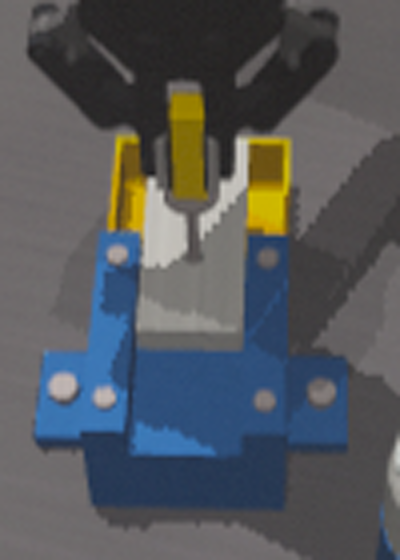

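```bash
python3 -m crank '[[[0.1,0,0,0],[0.2,0,0,0],[0.3,0,0,0],[0.3,0,0,0]]]'
python3 -c "
from h import *
tool((.6474,-.0559,.1399),104.1)
x=np.array([np.cos(.2461),np.sin(.2461)])
a=pix('scene',263+185/4-.5,180+486/4-.5,.066);b=pix('scene',263+190/4-.5,190+332/4-.5,.066);print(((a-b)[:2])@x)"

```

```text
t: 14.08
ee_pos: [0.5806, -0.0728, 0.1399]
orientation: [-0.123, 0.992, -0.001, 0.003]
force: [5.0, 3.3, 20.0]
finger_gap: 0.171
t 14.07 tcp [ 0.5806 -0.0728  0.1399] F [ 5.   3.3 20. ] gap 0.171 toolYdir 104.1 tilt [ 6.8e-03 -4.0e-04 -1.0e+00]
shift cm [-6.89  0.01  0.04] twist 0.0
0.06122375418340388
```

```bash
python3 -c "
from h import *
a=read_camera('scene');b=read_camera('top')
r=np.hstack([cv2.resize(a[190:330,263:363,::-1],None,fx=4,fy=4,interpolation=2),cv2.resize(b[170:310,290:390,::-1],None,fx=4,fy=4,interpolation=2)])
cv2.imwrite('pics/s2.png',r)"

```

```text
(no output)
```

View pics/s2.png

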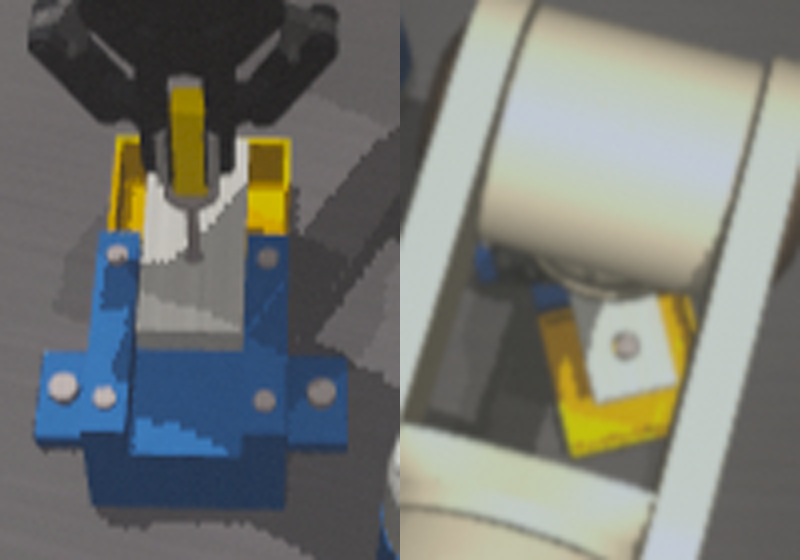

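The picture shows the slide fully out over the pan; its +x end moved about 61 mm, from row 301 to row 273. It hasn't moved since, so the last few millimetres only tilted the punch in the grip. I'll let the button up while still pushing outwards so it locks, then straighten the punch against the locked slide's recess wall.

```bash
python3 -m crank '[[[0,0,-0.3,0],[0,0,-0.6,0],[0,0,-0.9,0],[0,0,-1.1,0],[0,0,-1.1,0]]]'
python3 -c "
from h import *
tool((.6474,-.0559,.1399),104.1)"

```

```text
t: 14.8
ee_pos: [0.5787, -0.073, 0.1483]
orientation: [-0.123, 0.992, -0.0, 0.0]
force: [4.6, 0.2, 1.3]
finger_gap: 0.17
t 14.8 tcp [ 0.5787 -0.073   0.1483] F [4.6 0.2 1.3] gap 0.17 toolYdir 104.1 tilt [ 5.e-04 -1.e-04 -1.e+00]
shift cm [-7.08 -0.02  0.85] twist 0.0
```

```bash
python3 -m crank '[[[-0.2,0,0,0],[-0.4,0,0,0],[-0.6,0,0,0],[-0.8,0,0,0],[-1.0,0,0,0],[-1.0,0,0,0]]]'
python3 -c "
from h import *
tool((.6474,-.0559,.1399),104.1)
a=read_camera('scene')
cv2.imwrite('pics/s3.png',cv2.resize(a[190:290,273:353,::-1],None,fx=6,fy=6,interpolation=2))"

```

```text
t: 15.55
ee_pos: [0.5876, -0.0706, 0.148]
orientation: [-0.123, 0.992, 0.0, -0.001]
force: [-6.5, -1.3, -2.2]
finger_gap: 0.173
t 15.55 tcp [ 0.5876 -0.0706  0.148 ] F [-6.5 -1.3 -2.2] gap 0.173 toolYdir 104.1 tilt [-1.9e-03 -2.0e-04 -1.0e+00]
shift cm [-6.16 -0.03  0.79] twist 0.0
```

View pics/s3.png

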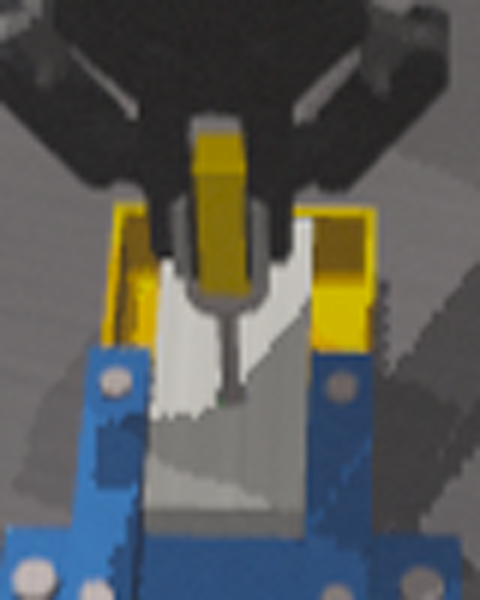

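```bash
python3 -m crank '[[[-0.1,0,0,0],[-0.2,0,0,0],[-0.2,0,0,0],[-0.05,0,0,0],[-0.05,0,-0.4,0],[-0.05,0,-1.2,0],[-0.05,0,-2.2,0],[-0.05,0,-2.2,0]]]'
python3 -c "
from h import *
tool((.6474,-.0559,.1399),104.1)
a=read_camera('scene');b=read_camera('top')
r=np.hstack([cv2.resize(a[180:280,273:338,::-1],None,fx=6,fy=6,interpolation=2),cv2.resize(b[210:310,310:375,::-1],None,fx=6,fy=6,interpolation=2)])
cv2.imwrite('pics/s4.png',r)"

```

```text
t: 16.6
ee_pos: [0.5892, -0.0705, 0.1717]
orientation: [-0.123, 0.992, -0.0, 0.001]
force: [0.9, 0.2, -0.5]
finger_gap: 0.17
t 16.6 tcp [ 0.5892 -0.0705  0.1717] F [ 0.9  0.2 -0.5] gap 0.17 toolYdir 104.1 tilt [ 2.2e-03 -5.0e-04 -1.0e+00]
shift cm [-5.99 -0.    3.19] twist 0.0
```

View pics/s4.png

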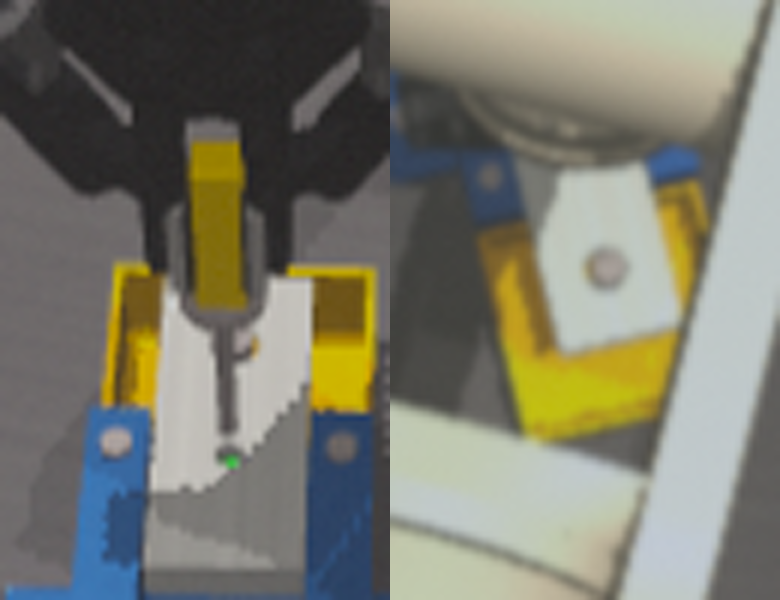

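The tip is clear of the recess, and the button shows green at crop (232,462), so it has sprung up. The slide is out, with the dowel at top-crop (606,268). I'm moving over the dowel.

```bash
python3 -m crank '[[[1,0,0,0],[2,0,0,0],[3,0,0,0],[4,-0.07,0,0],[4.6,-0.07,0,0],[4.6,-0.07,0,0],[4.6,-0.07,0,0]]]'
python3 -c "
from h import *
tool((.6474,-.0559,.1399),104.1)
x=np.array([np.cos(.2461),np.sin(.2461)])
d=pix('top',310+216/6-.4,210+268/6-.4,.07);print(d,(np.array([.5954,-.0692])-d[:2])@x,'travel')
a=read_camera('scene')
cv2.imwrite('pics/d1.png',cv2.resize(a[180:280,273:353,::-1],None,fx=6,fy=6,interpolation=2))"

```

```text
t: 17.58
ee_pos: [0.5444, -0.0823, 0.1704]
orientation: [-0.123, 0.992, -0.0, 0.0]
force: [0.2, -0.0, -0.9]
finger_gap: 0.168
t 17.57 tcp [ 0.5444 -0.0823  0.1704] F [ 0.2 -0.  -0.9] gap 0.168 toolYdir 104.1 tilt [ 2.e-04 -1.e-04 -1.e+00]
shift cm [-10.63   0.05   3.05] twist 0.0
[ 0.54086925 -0.08312872  0.07      ] 0.05628109438874831 travel
```

View pics/d1.png

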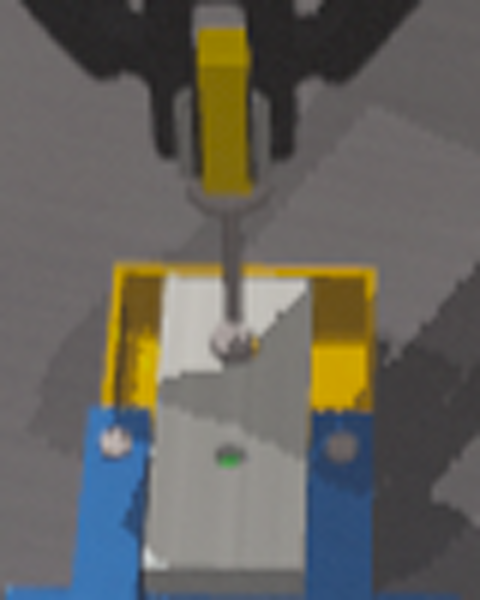

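```bash
python3 -c "
from h import *
x=np.array([np.cos(.2461),np.sin(.2461)])
print((pix('scene',309.3,279.6,.066)-pix('scene',310.9,255.6,.066))[:2]@x)
b=cv2.imread('pics/s4.png')
def slide_end(n,im):pass
a=read_camera('scene');b=read_camera('top');cv2.imwrite('pics/full_s.png',a[:,:,::-1]);cv2.imwrite('pics/full_t.png',b[:,:,::-1])
r=np.hstack([cv2.resize(a[240:280,290:330,::-1],None,fx=10,fy=10,interpolation=0),cv2.resize(b[230:270,325:365,::-1],None,fx=10,fy=10,interpolation=0)])
cv2.imwrite('pics/d2.png',r)"

```

```text
0.055001752086119966
```

View pics/d2.png

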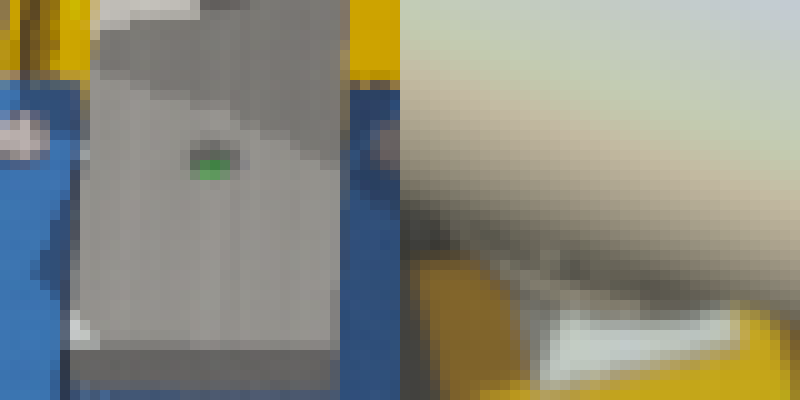

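```bash
python3 -c "
from h import *
x=np.array([np.cos(.2461),np.sin(.2461)])
def edge(im,u0,u1,v0,v1):
    g=im[v0:v1,u0:u1].astype(float).mean(axis=(1,2)); return [(v0+i,round(k,0)) for i,k in enumerate(g)]
a=cv2.imread('pics/scene0.png');b=cv2.imread('pics/full_s.png')
print(edge(a,303,307,292,312));print(edge(b,303,307,266,284))
c=cv2.imread('pics/s2.png')[:,:400]; c=cv2.resize(c,(100,140),interpolation=cv2.INTER_AREA); print(edge(c,40,44,76,94))
c=cv2.imread('pics/s1.png'); c=cv2.resize(c,(100,140),interpolation=cv2.INTER_AREA); print(edge(c,40,44,76,94))
"

```

```text
[(292, np.float64(196.0)), (293, np.float64(195.0)), (294, np.float64(196.0)), (295, np.float64(196.0)), (296, np.float64(196.0)), (297, np.float64(196.0)), (298, np.float64(196.0)), (299, np.float64(189.0)), (300, np.float64(156.0)), (301, np.float64(96.0)), (302, np.float64(96.0)), (303, np.float64(97.0)), (304, np.float64(90.0)), (305, np.float64(72.0)), (306, np.float64(62.0)), (307, np.float64(63.0)), (308, np.float64(62.0)), (309, np.float64(61.0)), (310, np.float64(62.0)), (311, np.float64(61.0))]
[(266, np.float64(145.0)), (267, np.float64(145.0)), (268, np.float64(145.0)), (269, np.float64(145.0)), (270, np.float64(145.0)), (271, np.float64(145.0)), (272, np.float64(145.0)), (273, np.float64(141.0)), (274, np.float64(124.0)), (275, np.float64(99.0)), (276, np.float64(99.0)), (277, np.float64(99.0)), (278, np.float64(97.0)), (279, np.float64(89.0)), (280, np.float64(91.0)), (281, np.float64(108.0)), (282, np.float64(118.0)), (283, np.float64(118.0))]
[(76, np.float64(146.0)), (77, np.float64(147.0)), (78, np.float64(147.0)), (79, np.float64(146.0)), (80, np.float64(146.0)), (81, np.float64(146.0)), (82, np.float64(132.0)), (83, np.float64(102.0)), (84, np.float64(100.0)), (85, np.float64(100.0)), (86, np.float64(98.0)), (87, np.float64(92.0)), (88, np.float64(83.0)), (89, np.float64(82.0)), (90, np.float64(83.0)), (91, np.float64(83.0)), (92, np.float64(82.0)), (93, np.float64(82.0))]
[(76, np.float64(124.0)), (77, np.float64(135.0)), (78, np.float64(146.0)), (79, np.float64(147.0)), (80, np.float64(147.0)), (81, np.float64(147.0)), (82, np.float64(132.0)), (83, np.float64(102.0)), (84, np.float64(99.0)), (85, np.float64(100.0)), (86, np.float64(99.0)), (87, np.float64(92.0)), (88, np.float64(83.0)), (89, np.float64(83.0)), (90, np.float64(84.0)), (91, np.float64(84.0)), (92, np.float64(81.0)), (93, np.float64(82.0))]
```

```bash
python3 -c "
from h import *
x=np.array([np.cos(.2461),np.sin(.2461)])
P=lambda v:pix('scene',305,v,.066)[:2]@x
print(P(300.1)-P(272.2),P(300.1)-P(274.05))
"

```

```text
0.05998419084364248 0.05583180226858775
```

Subpixel edges show the slide reached 60.0 mm, but it is now at about 55.8 mm. My straightening push dragged it back about 4 mm, so the button had not locked it. I'll go back into the recess and push it out again before touching the dowel.

```bash
python3 -m crank '[[[-1.2,0,0,0],[-2.4,0.03,0,0],[-3.6,0.05,0,0],[-4.65,0.07,0,0],[-4.65,0.07,0,0],[-4.65,0.07,0.6,0],[-4.65,0.07,0.9,0],[-4.65,0.07,0.9,0]]]'
python3 -c "
from h import *
tool((.6474,-.0559,.1399),104.1)
a=read_camera('scene')
cv2.imwrite('pics/r1.png',cv2.resize(a[235:275,290:330,::-1],None,fx=14,fy=14,interpolation=0))"
```

```text
t: 18.73
ee_pos: [0.5888, -0.0704, 0.161]
orientation: [-0.123, 0.992, 0.0, -0.0]
force: [1.0, -0.2, -0.7]
finger_gap: 0.171
t 18.73 tcp [ 0.5888 -0.0704  0.161 ] F [ 1.  -0.2 -0.7] gap 0.171 toolYdir 104.1 tilt [-5.e-04  0.e+00 -1.e+00]
shift cm [-6.04 -0.02  2.11] twist -0.0
```

View pics/r1.png

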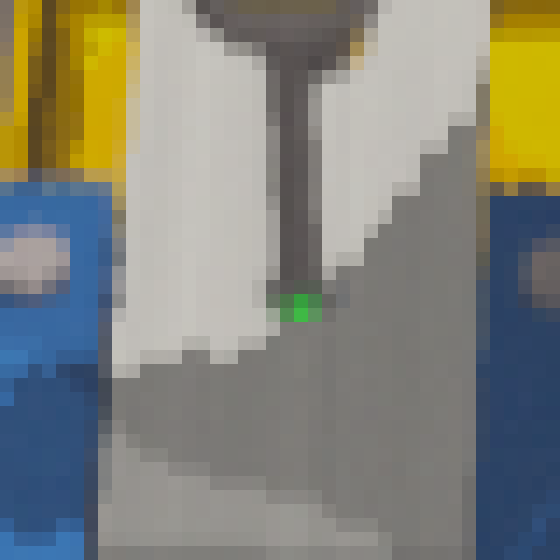

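```bash
python3 -c "
from h import *
a=pix('scene',310.9,254.4,.0717);b=pix('scene',310.9,255.6,.066)
d=b-a;yw=np.radians(14.1);x=np.array([np.cos(yw),np.sin(yw)]);y=np.array([-x[1],x[0]])
print(d[:2]@x*1e3,d[:2]@y*1e3)"
python3 -m crank '[[[0,0,0.3,0],[0,0,0.6,0],[0,0,0.9,0],[0,0,0.9,0]]]'
```

```text
-1.3522970964328196 -0.23941296216480343
t: 19.27
ee_pos: [0.5887, -0.0705, 0.152]
orientation: [-0.123, 0.992, -0.0, -0.001]
force: [-3.0, -1.6, -2.7]
finger_gap: 0.173
```

```bash
python3 -m crank '[[[0.15,0,0,0],[0.3,0,0,0],[0.4,0,0,0],[0.5,0,0,0],[0.5,0,0,0]]]'
python3 -c "
from h import *
tool((.6474,-.0559,.1399),104.1)
a=read_camera('scene');print(a[266:280,303:307].mean(axis=(1,2)).round())"
```

```text
t: 19.9
ee_pos: [0.5844, -0.0715, 0.1524]
orientation: [-0.123, 0.992, -0.0, 0.0]
force: [1.3, -0.2, -1.8]
finger_gap: 0.17
t 19.9 tcp [ 0.5844 -0.0715  0.1524] F [ 1.3 -0.2 -1.8] gap 0.17 toolYdir 104.1 tilt [ 5.e-04 -1.e-04 -1.e+00]
shift cm [-6.49 -0.02  1.26] twist 0.0
[124. 135. 146. 147. 147. 147. 147. 143. 125. 100. 101. 100.  98.  90.]
```

```bash
python3 -m crank '[[[0.1,0,0,0],[0.2,0,0,0],[0.3,0,0,0],[0.3,0,0,0]]]'
python3 -c "
from h import *
tool((.6474,-.0559,.1399),104.1)
a=read_camera('scene');print(a[266:280,303:307].mean(axis=(1,2)).round())"
```

```text
t: 20.45
ee_pos: [0.5814, -0.0723, 0.1524]
orientation: [-0.123, 0.992, -0.0, 0.0]
force: [2.6, 0.1, -0.1]
finger_gap: 0.173
t 20.45 tcp [ 0.5814 -0.0723  0.1524] F [ 2.6  0.1 -0.1] gap 0.173 toolYdir 104.1 tilt [ 1.e-04 -2.e-04 -1.e+00]
shift cm [-6.81 -0.02  1.25] twist 0.0
[139. 147. 147. 147. 147. 147. 139. 116. 100. 100. 100.  97.  86.  84.]
```

```bash
python3 -m crank '[[[0.1,0,0,0],[0.2,0,0,0],[0.25,0,0,0],[0.25,0,0,0]]]'
python3 -c "
from h import *
tool((.6474,-.0559,.1399),104.1)
a=read_camera('scene');print(a[266:280,303:307].mean(axis=(1,2)).round())
cv2.imwrite('pics/r2.png',cv2.resize(a[190:290,273:353,::-1],None,fx=6,fy=6,interpolation=2))"
```

```text
t: 21.0
ee_pos: [0.5794, -0.0728, 0.1524]
orientation: [-0.123, 0.992, -0.0, 0.001]
force: [6.0, 2.2, -2.1]
finger_gap: 0.171
t 21.0 tcp [ 0.5794 -0.0728  0.1524] F [ 6.   2.2 -2.1] gap 0.171 toolYdir 104.1 tilt [ 1.3e-03  1.0e-04 -1.0e+00]
shift cm [-7.01 -0.02  1.26] twist 0.0
[147. 147. 147. 147. 147. 147. 134. 100. 100. 100.  99.  93.  85.  84.]
```

View pics/r2.png

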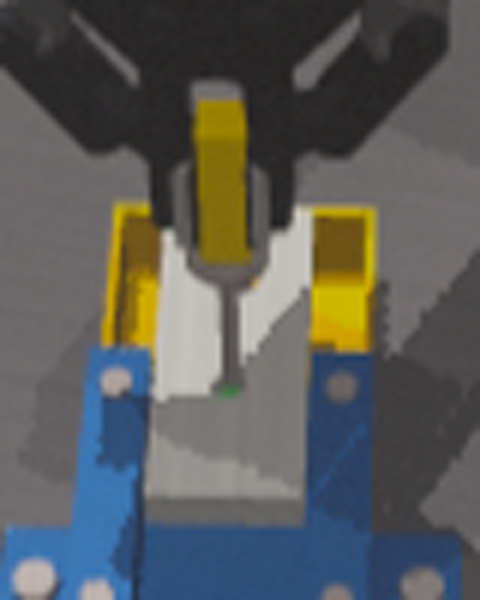

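The slide is back at its end stop: edge row 272.2, 60 mm out, 6 N. I'm lifting straight out and returning over the dowel.

```bash
python3 -m crank '[[[-0.15,0,0,0],[-0.2,0,-0.3,0],[-0.2,0,-1.0,0],[-0.2,0,-2,0],[1.2,0,-2,0],[2.6,-0.05,-2,0],[4,-0.07,-2,0],[4,-0.07,-2,0],[4,-0.07,-2,0]]]'
python3 -c "
from h import *
tool((.6474,-.0559,.1399),104.1)
a=read_camera('scene');print(a[266:280,303:307].mean(axis=(1,2)).round())
r=np.hstack([cv2.resize(a[180:280,273:333,::-1],None,fx=6,fy=6,interpolation=2),cv2.resize(a[220:260,290:330,::-1],None,fx=10,fy=10,interpolation=0)[:,:].copy() if 0 else cv2.resize(a[220:265,293:328,::-1],(420,600),interpolation=0)])
cv2.imwrite('pics/d3.png',r)"
```

```text
t: 22.18
ee_pos: [0.5404, -0.0834, 0.1724]
orientation: [-0.123, 0.992, -0.0, 0.0]
force: [0.4, 0.7, -0.5]
finger_gap: 0.173
t 22.18 tcp [ 0.5404 -0.0834  0.1724] F [ 0.4  0.7 -0.5] gap 0.173 toolYdir 104.1 tilt [ 3.e-04 -1.e-04 -1.e+00]
shift cm [-11.05   0.06   3.25] twist -0.0
[146. 145. 145. 145. 146. 145. 132. 100.  99.  99.  98.  92.  91. 109.]
```

View pics/d3.png

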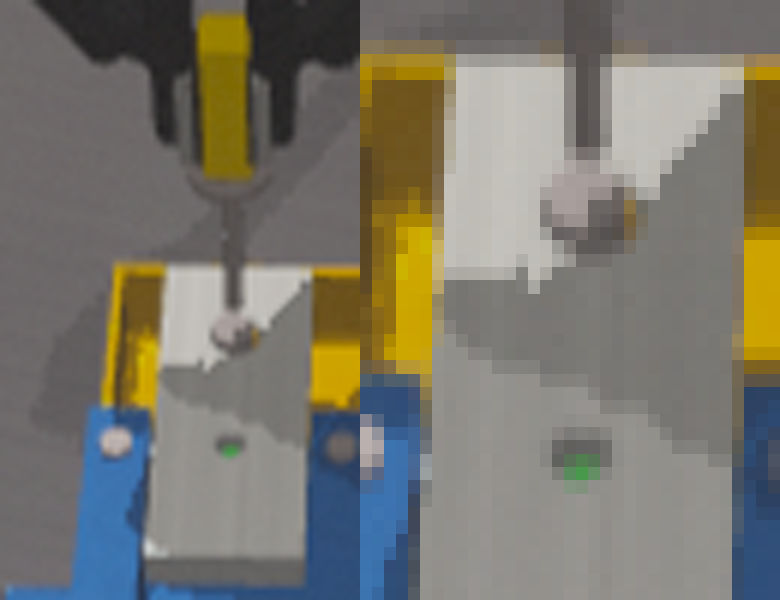

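```bash
python3 -c "
from h import *
yw=np.radians(14.1);x=np.array([np.cos(yw),np.sin(yw)]);y=np.array([-x[1],x[0]])
a=pix('scene',311.5,230.2,.0829)[:2];r=pix('scene',311,253.9,.066)[:2];D=pix('scene',311.1,233.75,.07)[:2]
for q in (r-.0449*x-.0015*y,D): print((q-a)@x*1e3,(q-a)@y*1e3)"
```

```text
0.4318904599820018 -0.6894707744837403
-1.5047947691433783 -1.2436186309539627
```

```bash
python3 -m crank '[[[0.04,-0.05,0.5,0],[0.04,-0.05,1,0],[0.04,-0.05,1.4,0],[0.04,-0.05,1.6,0],[0.04,-0.05,1.8,0],[0.04,-0.05,1.8,0]]]'
python3 -c "
from h import *
tool((.6474,-.0559,.1399),104.1)
a=read_camera('scene');print(a[266:280,303:307].mean(axis=(1,2)).round())
r=np.hstack([cv2.resize(a[180:280,273:333,::-1],None,fx=6,fy=6,interpolation=2),cv2.resize(a[220:265,293:328,::-1],(420,600),interpolation=0)])
cv2.imwrite('pics/d4.png',r)"
```

```text
t: 22.98
ee_pos: [0.5403, -0.0838, 0.1546]
orientation: [-0.123, 0.992, -0.0, 0.0]
force: [-0.3, 0.8, 5.4]
finger_gap: 0.168
t 22.98 tcp [ 0.5403 -0.0838  0.1546] F [-0.3  0.8  5.4] gap 0.168 toolYdir 104.1 tilt [ 6.e-04 -1.e-04 -1.e+00]
shift cm [-11.07   0.1    1.47] twist 0.0
[145. 145. 145. 145. 145. 165. 169.  99.  99. 101.  98.  92.  98. 119.]
```

View pics/d4.png

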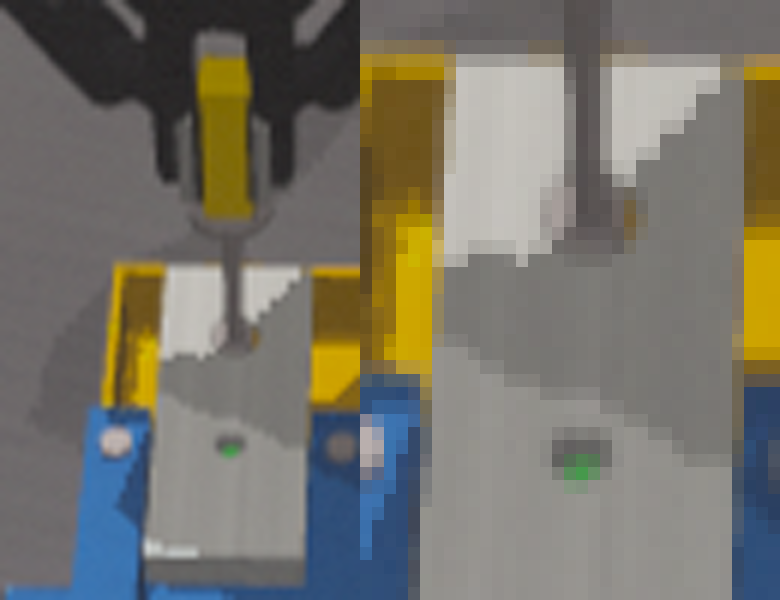

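The tip sits on the dowel and is well within the bore mouth; the dowel has already sunk nearly flush with the slide's top. I'm driving on.

```bash
python3 -m crank '[[[0.03,-0.03,0.2,0],[0.03,-0.03,0.4,0],[0.03,-0.03,0.6,0],[0.03,-0.03,0.8,0],[0.03,-0.03,0.8,0]]]'
python3 -m crank '[[[0,0,0.2,0],[0,0,0.4,0],[0,0,0.6,0],[0,0,0.6,0]]]'
python3 -c "
from h import *
tool((.6474,-.0559,.1399),104.1)"
```

```text
t: 23.65
ee_pos: [0.54, -0.0841, 0.1465]
orientation: [-0.123, 0.992, 0.0, 0.0]
force: [0.9, 1.6, 3.4]
finger_gap: 0.175
t: 24.15
ee_pos: [0.5396, -0.0842, 0.1398]
orientation: [-0.123, 0.992, 0.0, -0.0]
force: [0.5, -0.0, -1.3]
finger_gap: 0.173
t 24.15 tcp [ 0.5396 -0.0842  0.1398] F [ 0.5 -0.  -1.3] gap 0.173 toolYdir 104.1 tilt [-8.e-04  0.e+00 -1.e+00]
shift cm [-11.14   0.12  -0.02] twist 0.0
```

The force is back to the bare punch weight, so the dowel seems to have gone. I'm lifting and checking.

```bash
python3 -m crank '[[[0,0,-1,0],[0,0,-2.5,0],[0,0,-5,0],[0,0,-8,0],[0,2,-10,0],[0,6,-10,0],[0,10,-10,0],[0,10,-10,0]]]'
python3 -c "
from h import *
tool((.551,.208,.24),94)
a=read_camera('scene');b=read_camera('top');print(a[266:280,303:307].mean(axis=(1,2)).round())
r=np.hstack([cv2.resize(a[180:320,263:363,::-1],None,fx=4,fy=4,interpolation=2),cv2.resize(b[170:310,290:390,::-1],None,fx=4,fy=4,interpolation=2)])
cv2.imwrite('pics/e1.png',r)"
```

```text
t: 25.15
ee_pos: [0.515, 0.0147, 0.2419]
orientation: [-0.124, 0.992, -0.0, 0.001]
force: [0.1, -0.5, -1.2]
finger_gap: 0.17
t 25.15 tcp [0.515  0.0147 0.2419] F [ 0.1 -0.5 -1.2] gap 0.17 toolYdir 104.3 tilt [ 1.7e-03  1.0e-04 -1.0e+00]
shift cm [-8.24 17.85  0.2 ] twist 10.3
[204. 204. 204. 204. 204. 204. 183. 103. 102. 102. 101.  95. 102. 122.]
```

View pics/e1.png

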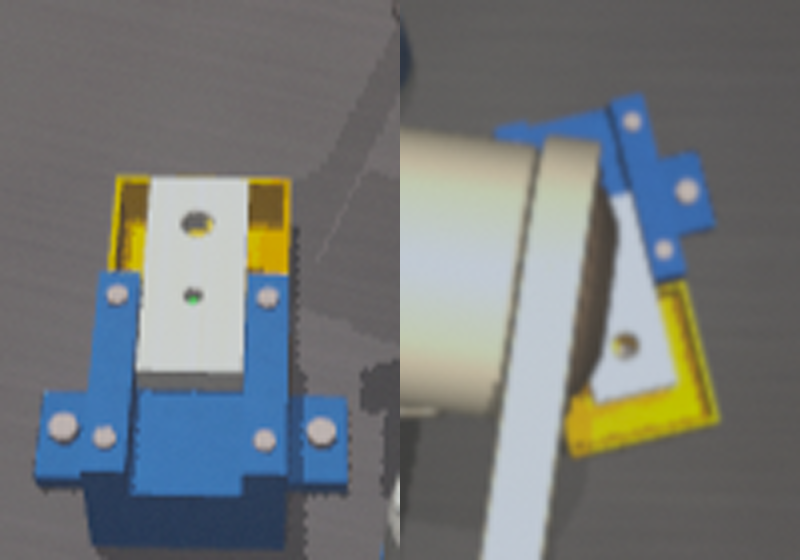

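The slide is out, and yellow shows through the bore at scene-crop (197,222), so it is empty. Now I'm taking the punch back to the stand's free hole.

```bash
python3 -m crank '[[[-1,2,0,1.3],[-2,4.5,0,2.6],[-3,7,0,3.9],[-4,9.5,0,5.2],[-5,12,0,6.5],[-6,14.5,0,7.8],[-7,16.5,0,9.1],[-7.95,17.9,0,10.3],[-7.95,17.9,0,10.3],[-7.95,17.9,0,10.3]]]'
python3 -c "
from h import *
tool((.548,.208,.19),94)
a=read_camera('scene');b=read_camera('top')
cv2.imwrite('pics/e2t.png',b[:,:,::-1])
cv2.imwrite('pics/e2.png',cv2.resize(a[170:310,410:540,::-1],None,fx=4,fy=4,interpolation=2))"
```

```text
t: 26.5
ee_pos: [0.5491, 0.2048, 0.2404]
orientation: [-0.033, 0.999, -0.0, -0.0]
force: [0.0, -0.1, 0.1]
finger_gap: 0.172
t 26.5 tcp [0.5491 0.2048 0.2404] F [ 0.  -0.1  0.1] gap 0.172 toolYdir 93.8 tilt [-2.e-04 -4.e-04 -1.e+00]
shift cm [0.09 0.33 5.04] twist -0.2
```

View pics/e2.png

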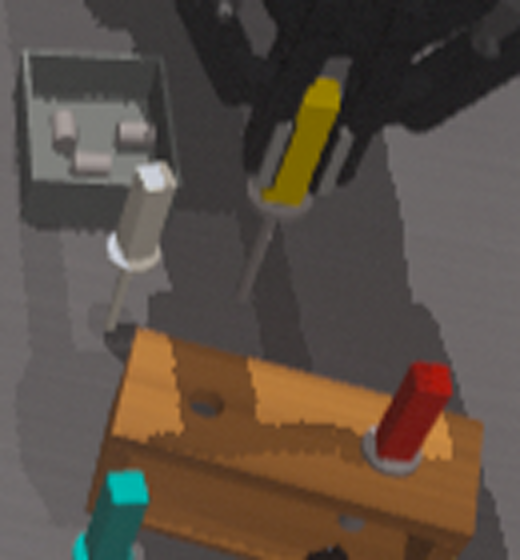

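```bash
python3 -m crank '[[[0,0,2,0],[0,0,4,0],[0,0,5,0],[0,0,5,0],[0,0,5,0]]]'
python3 -c "
from h import *
print('before', pix('scene',470.6,243.1,.1511),'hole',pix('scene',461.1,270.4,.07))
tool((.548,.208,.19),94)
a=read_camera('scene')
cv2.imwrite('pics/e3.png',cv2.resize(a[200:290,430:500,::-1],None,fx=8,fy=8,interpolation=2))"
```

```text
t: 27.22
ee_pos: [0.5492, 0.2057, 0.1912]
orientation: [-0.033, 0.999, 0.0, 0.001]
force: [-0.1, 0.1, -0.4]
finger_gap: 0.171
before [0.54833058 0.20703559 0.1511    ] hole [0.54870017 0.2095449  0.07      ]
t 27.23 tcp [0.5492 0.2057 0.1912] F [-0.1  0.1 -0.4] gap 0.171 toolYdir 93.8 tilt [ 1.e-03  1.e-04 -1.e+00]
shift cm [0.11 0.24 0.12] twist -0.2
```

View pics/e3.png

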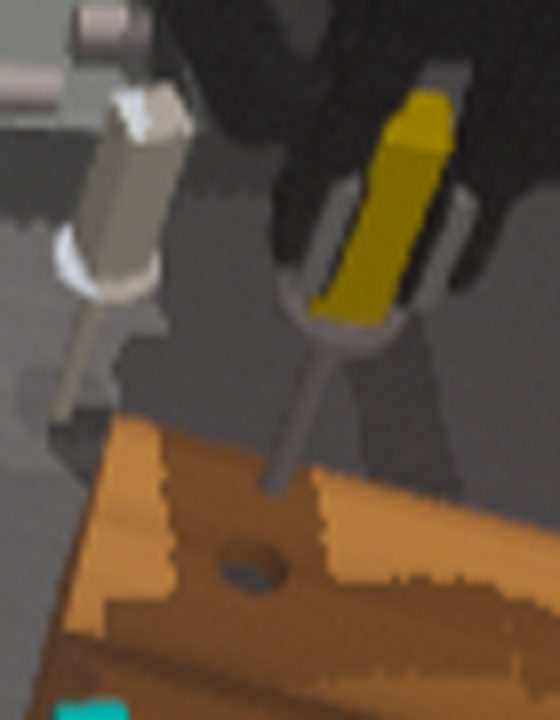

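```bash
python3 -c "
from h import *
a=pix('scene',464.,260.2,.1019);b=pix('scene',461.2,270.4,.07);print(a,b)
R=Rn.from_quat(observe()['orientation']).as_matrix();print(R.T@(b-a)*100)"
```

```text
[0.54894846 0.20741812 0.1019    ] [0.54865006 0.20972366 0.07      ]
[0.0182793  0.23170318 3.19000392]
```

```bash
python3 -m crank '[[[-0.13,0.22,1,0],[-0.13,0.22,2.5,0],[-0.13,0.22,3.5,0],[-0.13,0.22,4.5,0],[-0.13,0.22,4.5,0]]]'
python3 -c "
from h import *
tool((.548,.208,.0995),94)
a=read_camera('scene')
cv2.imwrite('pics/e4.png',cv2.resize(a[200:290,430:500,::-1],None,fx=8,fy=8,interpolation=2))"
```

```text
t: 27.9
ee_pos: [0.5497, 0.2079, 0.1443]
orientation: [-0.033, 0.999, -0.0, -0.001]
force: [-0.4, 0.2, -0.8]
finger_gap: 0.163
t 27.9 tcp [0.5497 0.2079 0.1443] F [-0.4  0.2 -0.8] gap 0.163 toolYdir 93.8 tilt [-1.4e-03 -5.0e-04 -1.0e+00]
shift cm [0.17 0.03 4.48] twist -0.2
```

View pics/e4.png

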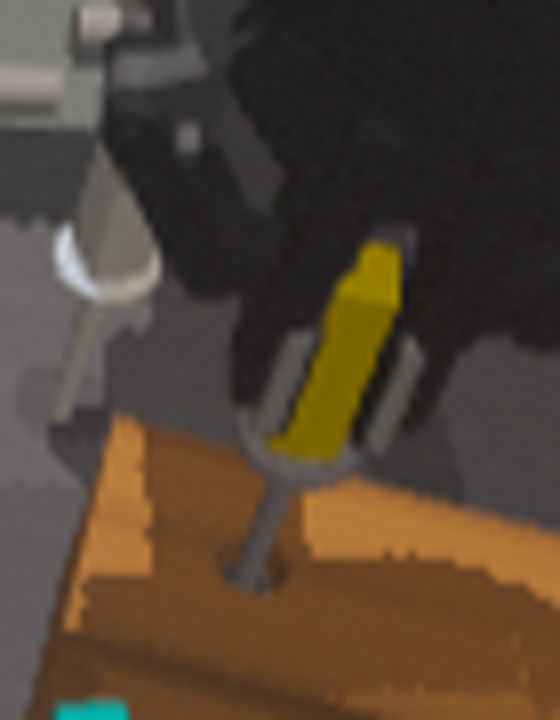

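The pin is in the hole at crop (252,575) with no side force. I'm lowering until it seats.

```bash
python3 -m crank '[[[0,0,1,0],[0,0,2,0],[0,0,3,0],[0,0,3.7,0],[0,0,4.1,0],[0,0,4.3,0],[0,0,4.3,0]]]'
python3 -c "
from h import *
tool((.548,.208,.0995),94)"
```

```text
t: 28.82
ee_pos: [0.5501, 0.208, 0.1024]
orientation: [-0.033, 0.999, -0.0, 0.0]
force: [0.1, 0.4, -0.9]
finger_gap: 0.172
t 28.82 tcp [0.5501 0.208  0.1024] F [ 0.1  0.4 -0.9] gap 0.172 toolYdir 93.8 tilt [ 1.e-04 -1.e-04 -1.e+00]
shift cm [0.21 0.02 0.29] twist -0.2
```

```bash
python3 -m crank '[[[0,0,0.1,0],[0,0,0.2,0],[0,0,0.3,0],[0,0,0.3,0]]]'
python3 -c "
from h import *
tool((.548,.208,.0995),94)
a=read_camera('scene')
cv2.imwrite('pics/e5.png',cv2.resize(a[200:290,430:500,::-1],None,fx=8,fy=8,interpolation=2))"
```

```text
t: 29.32
ee_pos: [0.5502, 0.208, 0.0996]
orientation: [-0.033, 0.999, -0.0, 0.0]
force: [-0.8, -0.4, 4.3]
finger_gap: 0.17
t 29.32 tcp [0.5502 0.208  0.0996] F [-0.8 -0.4  4.3] gap 0.17 toolYdir 93.8 tilt [ 4.e-04 -0.e+00 -1.e+00]
shift cm [0.22 0.01 0.01] twist -0.2
```

View pics/e5.png

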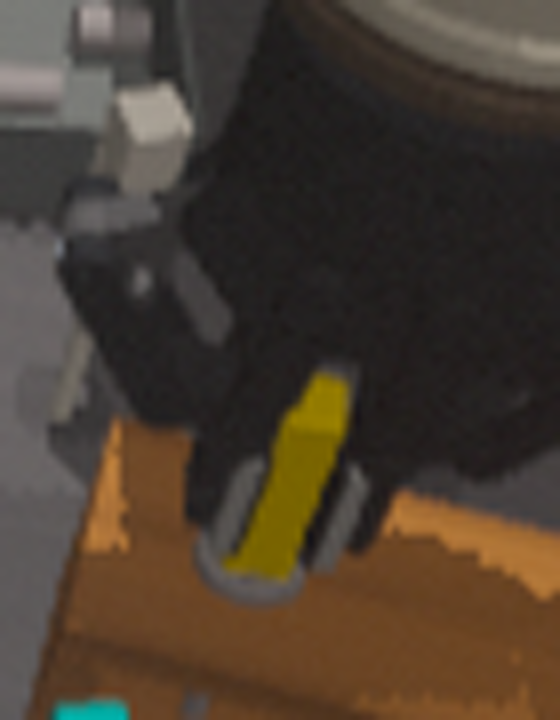

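Seated: the collar is on the stand's top with 4–5 N. I'm opening only half-way, because the red punch is next to it, and then rising.

```bash
python3 -m crank '[[[0,0,0,0],[0,0,0,0],[0,0,0,0],[0,0,0,0],[0,0,-0.5,0],[0,0,-2,0],[0,0,-5,0],[0,0,-9,0],[0,0,-13,0],[0,0,-13,0]]]' 0 40
python3 -m crank '[[[3,2,0,0],[8,5,-2,0],[13,9,-2,0],[16,13,-2,0],[18,18,-2,0],[20,23,-2,0],[20,23,-2,0],[20,23,-2,0]]]'
python3 -c "
from h import *
tool((.548,.208,.0995),94)
a=read_camera('scene');b=read_camera('top')
cv2.imwrite('pics/z1.png',a[:,:,::-1]);cv2.imwrite('pics/z2.png',b[:,:,::-1])
A=lambda im,u,v:cv2.resize(im[v:v+75,u:u+100,::-1],None,fx=4,fy=4,interpolation=2)
cv2.imwrite('pics/z3.png',np.vstack([np.hstack([A(a,430,235),A(b,160,215)]),np.hstack([A(a,263,215),A(b,295,210)])]))
print(a[266:280,303:307].mean(axis=(1,2)).round())"
```

```text
t: 30.62
ee_pos: [0.5511, 0.2083, 0.2338]
orientation: [-0.033, 0.999, 0.001, 0.003]
force: [0.1, 0.0, 0.0]
finger_gap: 0.501
t: 31.62
ee_pos: [0.3351, 0.424, 0.2492]
orientation: [-0.034, 0.999, -0.0, -0.0]
force: [0.5, -0.3, 0.4]
finger_gap: 0.5
t 31.62 tcp [0.3351 0.424  0.2492] F [ 0.5 -0.3  0.4] gap 0.5 toolYdir 93.8 tilt [-2.e-04 -6.e-04 -1.e+00]
shift cm [-19.79 -22.97  14.98] twist -0.2
[196. 196. 196. 196. 196. 196. 175.  96.  97.  97.  96.  91.  98. 116.]
```

View pics/z1.png

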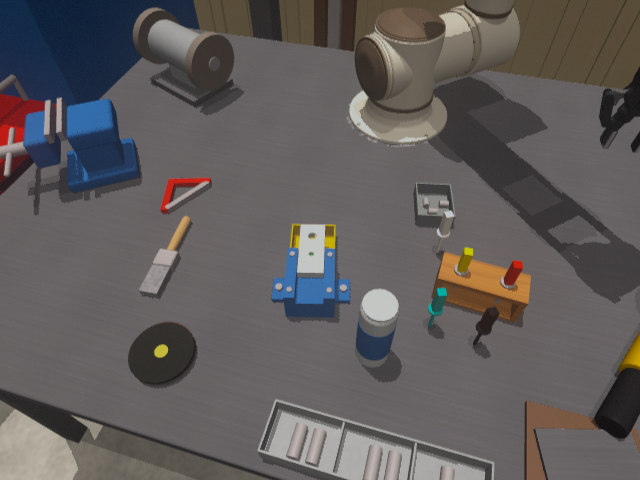

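View pics/z3.png

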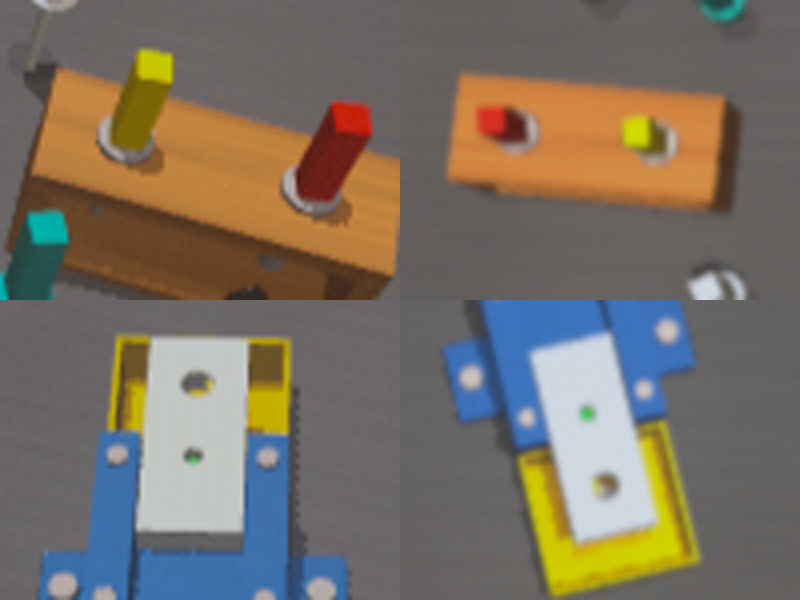

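```bash
python3 -c "
import cv2,numpy as np
a=cv2.imread('pics/z1.png');b=cv2.imread('pics/z2.png');a0=cv2.imread('pics/scene0.png')
Z=lambda im,u,v,w=26,h=36:cv2.resize(im[v:v+h,u:u+w],None,fx=10,fy=10,interpolation=0)
cv2.imwrite('pics/z4.png',np.hstack([Z(a,298,226),Z(b,330,305-200+195-75+0),Z(a0,298,254)]))
"
```

```text
(no output)
```

View pics/z4.png

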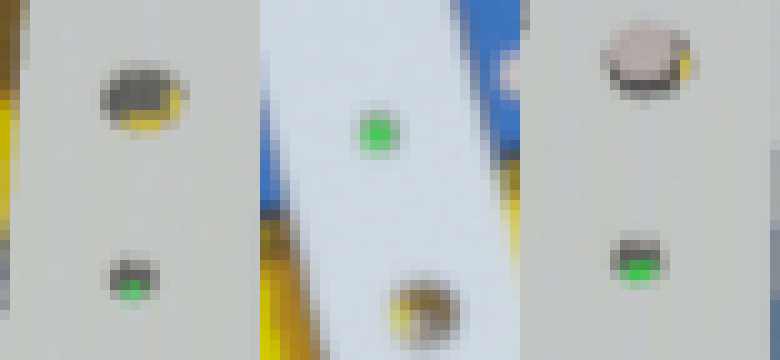

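```bash
python3 -c "
from h import *
def G(f,u,v):
    p=cv2.imread(f).astype(float)[v-6:v+7,u-6:u+7]; g=p[:,:,1]-(p[:,:,0]+p[:,:,2])/2; return np.clip(g-5,0,None).sum().round(),g.max().round()
print(G('pics/scene0.png',309,280),G('pics/z1.png',311,254),G('pics/top0.png',335,214),G('pics/z2.png',341,238))
from scipy.optimize import brentq
for c,ps in (('scene',((.642,-.0572),(.583,-.072))),('top',((.6387,-.0576),(.580,-.0722)))):
  f,cx,cy,R,t=K(c);o=-R.T@t
  for p in ps:
    v=np.array([*p,.066])-o; tn=np.hypot(v[0],v[1])/abs(v[2])
    print(c,tn.round(3),[(d,round(2*20.25*np.arccos(min(1,d*tn/9))-d*tn/2*np.sqrt(max(0,81-(d*tn)**2)),1)) for d in (6,7.5,9,11,13,15)], v@v)
"
```

```text
(np.float64(628.0), np.float64(122.0)) (np.float64(308.0), np.float64(86.0)) (np.float64(758.0), np.float64(112.0)) (np.float64(798.0), np.float64(121.0))
scene 0.66 [(6, np.float64(29.2)), (7.5, np.float64(21.4)), (9, np.float64(14.4)), (11, np.float64(6.3)), (13, np.float64(0.8)), (15, np.float64(0.0))] 0.6851931893055768
scene 0.747 [(6, np.float64(25.0)), (7.5, np.float64(16.6)), (9, np.float64(9.3)), (11, np.float64(1.9)), (13, np.float64(0.0)), (15, np.float64(0.0))] 0.7440628721141782
top 0.185 [(6, np.float64(53.6)), (7.5, np.float64(51.2)), (9, np.float64(48.7)), (11, np.float64(45.4)), (13, np.float64(42.2)), (15, np.float64(39.0))] 1.6909209805462362
top 0.14 [(6, np.float64(56.1)), (7.5, np.float64(54.2)), (9, np.float64(52.3)), (11, np.float64(49.8)), (13, np.float64(47.4)), (15, np.float64(44.9))] 1.666839292694405
```

```bash
python3 -c "
from bench import *
print(sign_off(),observe()['t'])"
```

```text
the job is handed in; nothing more can be done
the job is handed in; nothing more can be done
```

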